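Make up two hole-patching kits

ROBOT

A 7-joint arm with a two-finger parallel gripper is mounted at the origin on the work surface. World frame = base frame: x ahead of the robot, y to its left, z up, the work surface at z = 0. Lengths are in m, angles in rad, forces in N, time in s.
With the tool pointing down it reaches from about 0.4 to 0.85 m from the base axis. Payload 4.5 kg.
Tool frame: the origin (TCP) lies on the centre line of the jaws, within the pads' length; the fingertips stand 25 mm ahead of it and the grasp point (between the pads) lies 6 mm ahead of it; z points along the fingers, y is the direction in which the jaws open and shut (so a half turn about z gives the same grasp; the last joint's range is limited). The gripper opens to 88 mm and grips with 3 to 60 N. Pads are 18 mm wide; open, the fingers measure 123 mm over their backs; the gripper's body (75 mm by 187 mm) begins 45 mm behind the grasp point.
Start: joints at [1.34, 0.689, -0.195, 1.565, 0.157, 0.902, -0.215], TCP at [0.164, -0.603, 0.264] pointing down, gripper open.
Joint ranges: [-3.01, 3.01], [-0.46, 2.08], [-1.47, 1.51], [0.13, 2.56], [-1, 4.14], [0.04, 2.09], [-2.66, 2.66]. Speed limits (rad/s): [2.57, 2.57, 3.14, 3.14, 3.14, 3.14, 3.14].

INTERFACE

Orientations are given as a unit quaternion [x, y, z, w].
In Python, from plant import r, eyes gives the robot as it stands.
- The arm moves only by the tool servo_tool, never from a script. Its argument "deltas" is a list of rows, each an object of numbers: "dx", "dy", "dz": the shift along the tool's x, y, z in units of 60 mm (1.0 is 60 mm); "ax", "ay", "az": the turn, a rotation vector about the tool's x, y, z in units of 6 degrees (1.0 is 6 degrees); "hand": the finger opening in mm, from 0 to 88.1. A call has 1 to 10 rows; each row is the pose to reach, as a shift and turn from the pose commanded when the call began, along the tool's axes at that moment; what a row does not reach only later rows make up. A row lasts 1/8 s, in which the tool goes at most 62.5 mm and 10.7 degrees, less where a joint would pass 70% of its speed; a pose out of reach is approached as far as the arm can. A call with a gripper value outside its range is refused whole. The fingers move at their own pace and stop on an object; "newtons" is the grip in N (left out, the last holds). Time passes only in rows, so rows that repeat a pose let the fingers close. It gives the time, the measured TCP pose, the force and the opening at its end, in the units of the state.
- r.get_state(): the state, without advancing time (a new reading comes with each control period).
- eyes.snapshot(name): name is "side" or "top"; returns (picture, depth): 420x560x3 uint8, red, green, blue; 420x560 float32, m along the optical axis (not along the pixel's ray), 0 where there is no reading.
- eyes.camera_model(name): a dict with "fx", "fy", "cx", "cy" (pixels), "pose" (4x4, takes a point from camera to world coordinates). Camera axes: x right, y up, looking along -z (the intrinsics and any distortion apply to the point x, -y, -z); pixel columns grow to the right and rows downward; lengths in m; the calibration is good to about 2 mm. A picture is of the moment at which its call begins. camera_model takes no time and is no camera call.
- r.finish_job(): hands the job in, once; it reports no verdict.
The state is a dict: "clock": time; "q": joint angles; "qd": joint speeds; "joint_torque": joint torques, N m; "tool_pos": TCP position; "eef_rot": TCP orientation; "contact_force": force on the tool from outside, world axes, zero at the start; "moment": the same for the moment, N m; "opening": opening from 0.0 (shut) to 1.0 (fully open).
Only numpy, scipy, OpenCV 4.12 (cv2) and the standard library are available. Lean on these libraries where they do the work, as an engineer would, in place of code of your own. Each camera call takes 0.05 s, during which the arm holds its last target.

TASK

Make up the two hole-patching kits from the stock on the bench. In each foam-lined case press the hole saw that fits its round foam cutout fully home, teeth down, and lay the round wooden patch of that saw's diameter flat in the small bay beside the foam; the G-clamp goes flat in the long bay of the case with the large cutout, since only the large patch is clamped. Leave the square patch, the glue tub and the sanding block where they are.

Things in the scene. Friction and masses are not known exactly. Their poses are not given: they have to be found in the camera images.
- saw_large: Large hole saw: dark steel cup 60 mm in diameter and 34 mm high, standing teeth down; on top of it a bright steel collar 24 mm in diameter and 20 mm high (the place to grip), then a 10 mm shank 16 mm high; 70 mm tall in all. Origin at the centre of the toothed underside, z up along the axis.
- saw_small: Small hole saw: dark steel cup 38 mm in diameter and 34 mm high, standing teeth down; on top of it a bright steel collar 24 mm in diameter and 20 mm high (the place to grip), then a 10 mm shank 16 mm high; 70 mm tall in all. Origin at the centre of the toothed underside, z up along the axis.
- patch_large: Large round wooden patch: plain pine disc 60 mm in diameter, 20 mm thick, lying flat. Origin at the centre of its underside, z up.
- patch_small: Small round wooden patch: plain pine disc 38 mm in diameter, 20 mm thick, lying flat. Origin at the centre of its underside, z up.
- g_clamp: Dark-grey G-clamp lying flat, 16 mm thick, 0.3 kg, 137 (x, with screw) x 66 mm (y). Origin: middle of that outline, on the underside, z up. Grip the spine: 14 mm wide, centre line y -26, from x -25 to 68. Jaws reach from it to +y at x -18 and 61; the screw lies along x at y 16, T-handle at x -61; 30 mm free between spine and screw. Centre of mass near x 10, y -6.
- case_large: Grey case, 234 (x) x 219 (y) x 34 mm, fixed; the one with a 60 mm cutout. Origin: centre of underside, z up. Dark foam at -x,+y: 102 x 87 mm, top at z 30, cutout centre x -62, y 62, cutout floor z 4. Small bay at -x,-y: 102 (x) x 120 (y) mm, centre x -62, y -45. Long bay along the +x side: 120 (x) x 211 (y) mm, centre x 53, y 0. Bay floors z 4, outer walls 4 mm thick, dividers 26 mm high.
- case_small: The same case, its axes, bays and foam laid out alike, but with a 38 mm cutout at x -62, y 62; its long bay stays empty. Both cutouts: springy foam wall, 0.6 mm tighter all round than the saw, mouth flared 5 mm; the saw does not go home by its own weight but must be pressed down (5 to 20 N) through 26 mm until it stops on the hard floor at z 4, its cup then 8 mm proud of the foam.
- patch_square: Square wooden patch, plain pine, 55 x 55 x 20 mm, lying flat among the stock; not wanted in either kit, to be left alone. Origin at the centre of its underside.
- glue_tub: White plastic glue tub with green screw lid, 80 mm in diameter, 75 mm tall, standing on the far side of the stock; leave alone. Origin at the centre of its underside.
- sanding_block: Cork sanding block, 55 x 90 x 32 mm, lying on the far side of the stock; leave alone. Origin at the centre of its underside.
Not all that is in view belongs to the job. What is shaped like the saw_small but blue is not meant. Of the things that look like the g_clamp, take the one that is nearest to the robot's base at the start.

How it is judged:
By the outcome, as a careful person would: the job done as asked, in the order asked, and still so for the second after the job is handed in, with the robot touching nothing.
It also fails if it takes over 136 s, if anything falls off the work surface, if the arm or the gripper's body presses on something with over 40 N, if the wrist force passes 120 N, or if a joint passes its speed limit or range.

## Working session

There is one attempt and no reset: what is moved stays moved. The work goes in short steps, Python scripts to look and compute and a tool call to move; the robot and the scene stay as the last step left them, time stands still between calls to the robot, and variables do not carry over. Pictures are saved under pics/ and viewed, and the job is handed in when it is done.

Besides the shell and the picture viewer there is one more tool, called after "Call:" as name(argument=value, ...) on one line, values as JSON. servo_tool: Moves the arm, as the interface text tells. Its arguments: {"type":"object","properties":{"deltas":{"type":"array","items":{"type":"object","properties":{"dx":{"type":"number"},"dy":{"type":"number"},"dz":{"type":"number"},"ax":{"type":"number"},"ay":{"type":"number"},"az":{"type":"number"},"hand":{"type":"number"}}}},"newtons":{"type":"number"}},"required":["deltas"]}

```bash
ls; mkdir -p pics
python3 - <<'E'
from plant import r,eyes
import cv2,numpy as np
for n in("top","side"):
    p,d=eyes.snapshot(n); cv2.imwrite(f"pics/{n}0.png",p[:,:,::-1]); np.savez(f"{n}0.npz",p=p,d=d)
    m=eyes.camera_model(n);print(n,m)
print(r.get_state())
E
```

```text
pics
top {'fx': 404.78242952397426, 'fy': 404.78242952397426, 'cx': 284.1574808147317, 'cy': 204.77709302407646, 'pose': array([[ 0.02322979,  0.99803953, -0.05811607,  0.57252982],
       [-0.99933845,  0.02480854,  0.02659314,  0.0105017 ],
       [ 0.02798278,  0.05745987,  0.99795557,  0.99052569],
       [ 0.        ,  0.        ,  0.        ,  1.        ]])}
side {'fx': 379.6487249928277, 'fy': 379.6487249928277, 'cx': 275.6072784589423, 'cy': 210.47352217734473, 'pose': array([[-0.77487325,  0.48874593, -0.40087263,  0.31455037],
       [-0.63208863, -0.60506682,  0.48410546,  0.39693239],
       [-0.00595016,  0.62850741,  0.77778084,  0.66870862],
       [ 0.        ,  0.        ,  0.        ,  1.        ]])}
{'clock': 0.1, 'q': array([ 1.33978847,  0.68990236, -0.19453758,  1.56622843,  0.15729293,
        0.90247926, -0.21511846]), 'qd': array([ 0.00032202, -0.00348356, -0.00012128, -0.00103522, -0.00034568,
        0.00042384,  0.00075457]), 'joint_torque': array([-3.17601007e-03, -5.28504789e+01, -1.27152253e+00, -1.53838402e+01,
       -5.25559508e-02,  1.91431252e-03,  5.50938307e-05]), 'tool_pos': array([ 0.16341476, -0.60272237,  0.26299232]), 'eef_rot': array([ 9.91242743e-01,  1.32049848e-01, -1.56119612e-04, -7.98173491e-04]), 'contact_force': array([ 0.53088444,  0.42781732, -0.33759529]), 'moment': array([0.00262428, 0.00117868, 0.01585209]), 'opening': 1.0018796915236523}
```

View pics/top0.png

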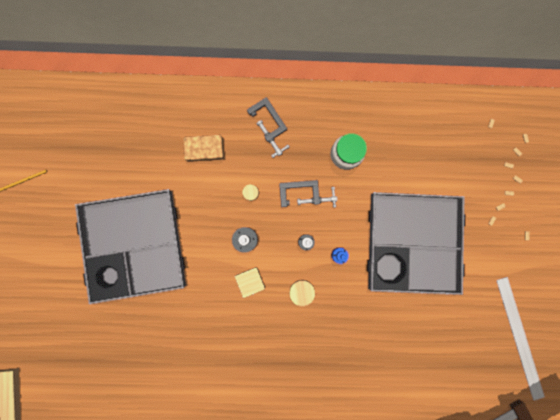

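View pics/side0.png

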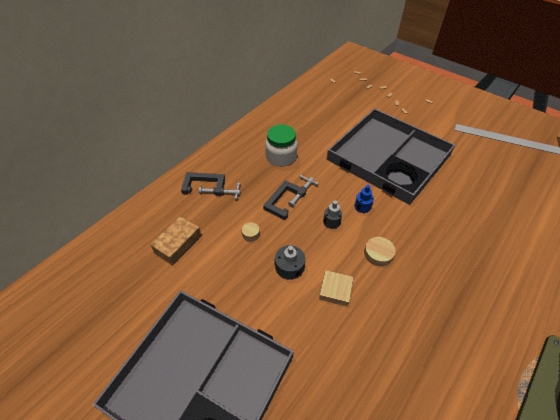

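```bash
cat > h.py <<'E'
import numpy as np,cv2
from plant import r,eyes
def ray(n,u,v):
    m=eyes.camera_model(n);P=m["pose"]
    d=P[:3,:3]@np.array([(u-m["cx"])/m["fx"],-(v-m["cy"])/m["fy"],-1.]);return P[:3,3],d
def onz(n,u,v,z):
    o,d=ray(n,u,v);return o+d*(z-o[2])/d[2]
def cloud(n,D):
    m=eyes.camera_model(n);P=m["pose"];h,w=D.shape;u,v=np.meshgrid(np.arange(w),np.arange(h))
    c=np.stack([(u-m["cx"])/m["fx"]*D,-(v-m["cy"])/m["fy"]*D,-D],-1);return c@P[:3,:3].T+P[:3,3]
E
python3 - <<'E'
from h import *
z=np.load("top0.npz");p=z["p"];C=cloud("top",z["d"]);s=np.load("side0.npz");S=cloud("side",s["d"])
cv2.imwrite("pics/c1.png",cv2.resize(p[90:310,220:380,::-1],None,fx=2.7,fy=2.7,interpolation=cv2.INTER_CUBIC))
cv2.imwrite("pics/c2.png",cv2.resize(s["p"][160:310,170:410,::-1],None,fx=3.2,fy=3.2,interpolation=cv2.INTER_CUBIC))
for n,(u,v) in dict(sL=(244,239),sS=(307,242),blue=(340,256),pS=(250,192),pL=(302,293),sq=(249,282),table=(280,320),tab2=(200,200),floorR=(415,220),floorL=(130,222),foamR=(376,285),foamL=(95,290),tub=(350,150)).items(): print(n,C[v,u].round(4))
for n,(u,v) in dict(table=(300,330),table2=(250,290),pL=(380,248),pS=(251,230),tub=(282,135)).items(): print("side",n,S[v,u].round(4))
E
```

```text
sL [0.5464 0.075  0.07  ]
sS [ 0.5428 -0.0679  0.069 ]
blue [ 0.5118 -0.1461  0.0546]
pS [0.6576 0.0673 0.022 ]
pL [ 0.421  -0.0622  0.0252]
sq [0.4441 0.0636 0.0232]
table [ 0.3526 -0.0122  0.0043]
tab2 [0.6366 0.1891 0.0034]
floorR [ 0.6005 -0.3392  0.002 ]
floorL [0.5792 0.3545 0.0051]
foamR [ 0.4439 -0.2367  0.0304]
foamL [0.4198 0.4187 0.0309]
tub [ 0.7562 -0.1628  0.0712]
side table [4.496e-01 1.681e-01 3.000e-04]
side table2 [ 0.5726  0.1654 -0.    ]
side pL [ 0.4221 -0.0642  0.0199]
side pS [0.6561 0.0666 0.0195]
side tub [ 0.7549 -0.1616  0.0758]
```

View pics/c1.png

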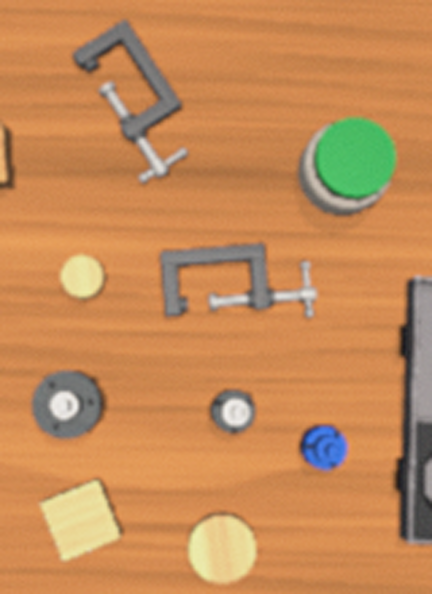

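View pics/c2.png

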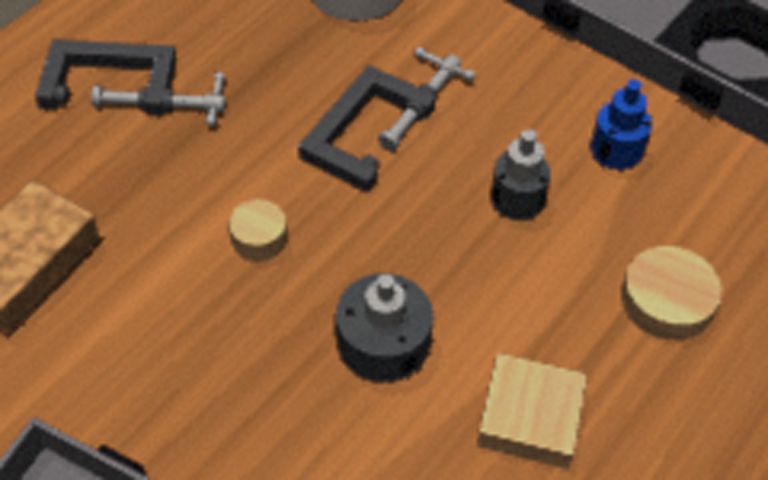

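Run:
```python
from h import *
z=np.load("top0.npz");p=z["p"];s=np.load("side0.npz")["p"]
a=cv2.resize(p[185:305,70:190,::-1],None,fx=3.2,fy=3.2,interpolation=cv2.INTER_CUBIC)
b=cv2.resize(p[185:305,358:478,::-1],None,fx=3.2,fy=3.2,interpolation=cv2.INTER_CUBIC)
cv2.imwrite("pics/c3.png",np.hstack([a,b]))
a=cv2.resize(s[290:420,90:300,::-1],None,fx=1.9,fy=1.9,interpolation=cv2.INTER_CUBIC)
b=cv2.resize(s[100:230,310:470,::-1],None,fx=1.9,fy=1.9,interpolation=cv2.INTER_CUBIC)
cv2.imwrite("pics/c4.png",np.hstack([a,b]))
```

```text
(no output)
```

View pics/c3.png

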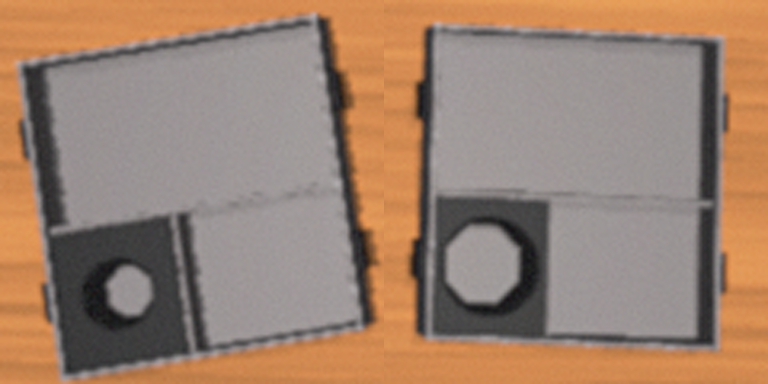

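View pics/c4.png

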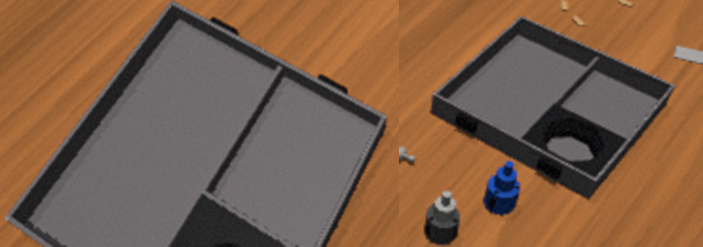

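```bash
cat > cases.py <<'E'
from h import *
K={"small":[(21,64),(317,15),(367,325),(65,378)],"large":[(430-384,26),(722-384,39),(717-384,349),(427-384,336)]}
off={"small":(70,185),"large":(358,185)}
loc=np.array([(117,109.5),(117,-109.5),(-117,-109.5),(-117,109.5)])/1000
def solve(n):
    w=np.array([onz("top",(a+.5)/3.2-.5+off[n][0],(b+.5)/3.2-.5+off[n][1],.034)[:2] for a,b in K[n]])
    wc=w-w.mean(0); c=loc
    yaw=np.arctan2((c[:,0]*wc[:,1]-c[:,1]*wc[:,0]).sum(),(c*wc).sum())
    R=np.array([[np.cos(yaw),-np.sin(yaw)],[np.sin(yaw),np.cos(yaw)]])
    return w.mean(0),yaw,R,w-(w.mean(0)+c@R.T),w
if __name__=="__main__":
  p=np.load("top0.npz")["p"]
  g=p.max(2)
  for n in K:
    o,yaw,R,res,w=solve(n);print(n,o.round(4),np.degrees(yaw).round(2),(res*1000).round(1).tolist(),np.linalg.norm(np.diff(w,axis=0),axis=1).round(4))
    for k,q in dict(cut=(-.062,.062),small=(-.062,-.045),long=(.053,0)).items(): print("  ",k,(o+R@np.array(q)).round(4))
  for n,(u,v) in dict(small=(110,275),large=(388,267)).items():
    sub=g[v-22:v+23,u-22:u+23]; print(sub[::4,::3])
E
python3 cases.py
```

```text
small [0.5245 0.342 ] 11.05 [[-1.9, -1.5], [-2.5, 0.7], [2.2, 0.5], [2.2, 0.3]] [0.2168 0.2295 0.2187]
   cut [0.4518 0.391 ]
   small [0.4723 0.286 ]
   long [0.5765 0.3522]
large [ 0.5453 -0.3333] -0.86 [[-1.8, 1.5], [-2.7, -0.0], [1.2, 0.8], [3.3, -2.2]] [0.2205 0.2302 0.216 ]
   cut [ 0.4842 -0.2704]
   small [ 0.4826 -0.3773]
   long [ 0.5983 -0.3341]
[[ 56 132 154 150 154 151 152 143 130 111  79  70 132  51 153]
 [121 105  80  68  55  60  57  63  64  65  66  62 109  51 121]
 [ 56  58  59  61  57  59  63  62  66  62  68  61 107  54 126]
 [ 56  64  61  60  61  60  48  55  63  63  62  63  71  80  85]
 [ 57  61  62  56  35  30  91 147 140  60  63  65  59  99  68]
 [ 58  58  58  27  31  98 152 153 154 155  63  63  60 128  63]
 [ 42  56  56  38  27  71 156 157 152 154  73  65  60 138  49]
 [ 72  57  58  29  32  36 125 156 156  89  61  65  64 105  54]
 [ 82  65  58  56  40  28  33  31  35  62  64  64  63  98  76]
 [130  59  62  58  58  61  57  65  63  60  62  66  62  68 101]
 [137  60  63  61  62  58  62  62  61  65  65  63  59  55 125]
 [174  54  57  58  61  58  58  53  69  81 106 137 156 158 183]]
[[221 107 121 133 150 148 144 140 140 138 138 129 137 141 139]
 [208  89 108  70  76  75  70  71  72  70  73  71  69  67  69]
 [224 101 120  72  77  73  61  44  37  48  60  75  71  67  76]
 [224  95 131  72  71  82 156 160 156 149  59  32  57  70  80]
 [167  45 144  63 118 167 163 162 162 162 155  85  30  60  78]
 [111  51 143  62 159 163 161 159 161 163 160 138  26  35  82]
 [106  51 160  61 157 161 159 161 162 160 159 141  28  35  83]
 [194  45 143  69 129 164 164 160 162 161 163 101  26  46  86]
 [215  47 139  74  58 100 164 161 161 157  60  39  37  71  95]
 [213  48 138  73  71  68  36  25  24  29  30  45  70  68  95]
 [213  48 135  73  77  72  74  72  71  72  71  72  67  69 103]
 [215 114 142  91  84  85  87  88  94  85  76  73  67  68  96]]
```

```bash
cat > holes.py <<'E'
from h import *
def hole(name,p,u,v,R,lo,hi,zs,save=None):
    g=p.max(2).astype(np.uint8); m=((g<lo)|(g>hi)).astype(np.uint8)
    k=np.zeros_like(m);cv2.circle(k,(u,v),R,1,-1);m&=k
    m=cv2.morphologyEx(m,cv2.MORPH_OPEN,np.ones((2,2),np.uint8))
    n,l,st,c=cv2.connectedComponentsWithStats(m,connectivity=8);i=1+np.argmax(st[1:,4]);m=(l==i).astype(np.uint8)
    h=cv2.convexHull(max(cv2.findContours(m,0,cv2.CHAIN_APPROX_NONE)[0],key=cv2.contourArea))[:,0]
    for z in zs:
        w=np.array([onz(name,a,b,z)[:2] for a,b in h]);(cx,cy),rad=cv2.minEnclosingCircle((w*1000).astype(np.float32))
        M=cv2.moments((w*1000).astype(np.float32));print(name,z,"mec",round(cx,1),round(cy,1),round(rad,1),"cent",round(M['m10']/M['m00'],1),round(M['m01']/M['m00'],1),"req",round((M['m00']/np.pi)**.5,1),"bbox",np.ptp(w*1000,axis=0).round(1))
if __name__=="__main__":
    p=np.load("top0.npz")["p"];s=np.load("side0.npz")["p"]
    print("small");hole("top",p,110,275,15,45,85,[.030])
    print("large");hole("top",p,389,267,17,50,90,[.030]);hole("side",s,402,176,21,45,85,[.03])
    from scipy.spatial import transform
    for name,key in(("top","top0"),("side","side0")):
        z=np.load(key+".npz");im=z["p"];hsv=cv2.cvtColor(im,cv2.COLOR_RGB2HSV);C=cloud(name,z["d"])
        # saw collars/cups by depth height & colour
        pine=((hsv[...,0]>18)&(hsv[...,0]<32)&(hsv[...,2]>170)&(hsv[...,1]>60)).astype(np.uint8)
        pine=cv2.morphologyEx(pine,cv2.MORPH_OPEN,np.ones((3,3)))
        n,l,st,c=cv2.connectedComponentsWithStats(pine)
        for i in range(1,n):
            if st[i,4]>100:
                cn=max(cv2.findContours((l==i).astype(np.uint8),0,cv2.CHAIN_APPROX_NONE)[0],key=cv2.contourArea)
                w=np.array([onz(name,a,b,.02)[:2] for a,b in cn[:,0]]);M=cv2.moments((w*1000).astype(np.float32))
                print(name,"pine",c[i].round(1),st[i,4],round(M['m10']/M['m00'],1),round(M['m01']/M['m00'],1),"req",round((M['m00']/np.pi)**.5,1))
E
python3 holes.py
```

```text
small
top 0.03 mec 448.9 392.0 25.5 cent 448.8 392.4 req 24.4 bbox [48.6 48.8]
large
top 0.03 mec 482.4 -274.2 36.2 cent 482.1 -275.1 req 34.7 bbox [70.9 67.2]
side 0.03 mec 471.0 -279.2 60.9 cent 479.8 -277.9 req 50.4 bbox [ 97.5 104. ]
top pine [250.  191.9] 190 658.0 67.4 req 17.5
top pine [249.3 282.1] 544 443.5 63.0 req 29.8
top pine [301.7 292.9] 487 420.5 -62.1 req 28.3
top pine [  7.  393.6] 543 181.1 611.2 req 27.2
side pine [250.  229.4] 167 658.5 67.1 req 15.9
side pine [376.9 255.6] 125 418.1 -44.1 req 12.4
side pine [331.3 285.3] 258 452.0 67.0 req 17.1
```

Run:
```python
from holes import *
p=np.load("top0.npz")["p"];s=np.load("side0.npz")["p"]
for lo,hi in((50,110),(45,120),(55,110)):
    hole("top",p,389,267,17,lo,hi,[.030]);hole("top",p,110,275,13,lo-5,hi,[.030])
cv2.imwrite("pics/c5.png",cv2.resize(p[245:290,366:416,::-1],None,fx=12,fy=12,interpolation=cv2.INTER_NEAREST))
cv2.imwrite("pics/c6.png",cv2.resize(s[105:205,320:460,::-1],None,fx=5.5,fy=5.5,interpolation=cv2.INTER_CUBIC))
```

```text
top 0.03 mec 482.4 -274.2 36.2 cent 482.0 -275.1 req 34.6 bbox [70.9 67.1]
top 0.03 mec 452.2 382.9 17.0 cent 451.8 383.8 req 15.4 bbox [32.4 28.2]
top 0.03 mec 484.2 -267.9 28.7 cent 484.3 -268.3 req 26.7 bbox [52.3 50.4]
top 0.03 mec 452.3 382.5 16.9 cent 451.8 383.7 req 15.2 bbox [32.4 28.1]
top 0.03 mec 481.6 -275.0 36.7 cent 482.1 -275.2 req 34.8 bbox [71.  67.1]
top 0.03 mec 449.3 392.4 26.2 cent 449.8 391.3 req 23.1 bbox [50.8 42.4]
```

View pics/c5.png

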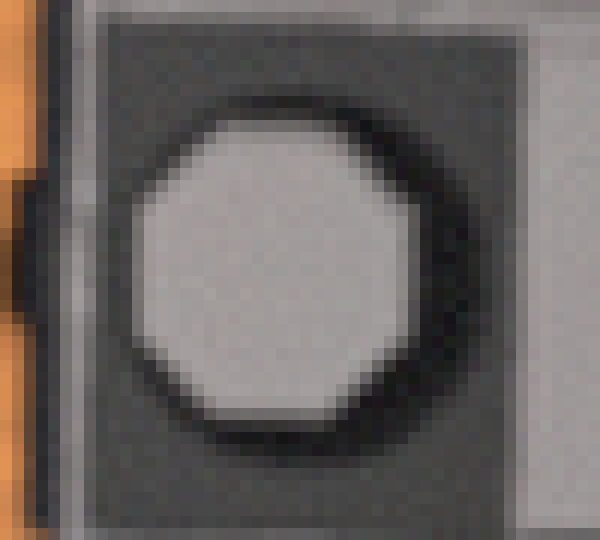

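View pics/c6.png

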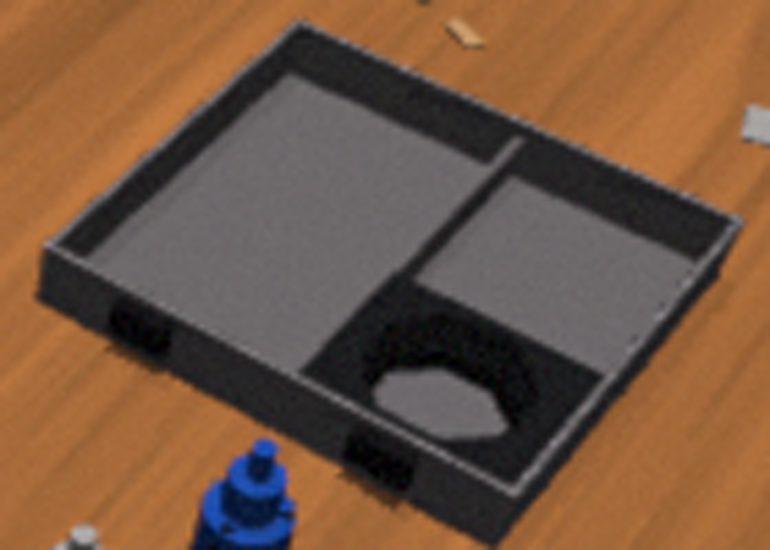

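Run:
```python
from h import *
p=np.load("top0.npz")["p"]
print(onz("top",390.9,267.6,.03),onz("top",391.5,267.8,.03))
f=np.array([(50,235),(170,217),(190,355),(68,374)]).mean(0)/3.2+(70,185)-.35;print(f,onz("top",*f,.03))
cv2.imwrite("pics/c7.png",cv2.resize(p[250:305,82:134,::-1],None,fx=11,fy=11,interpolation=cv2.INTER_NEAREST))
def rel(n,uv,zs):
  for u,v in uv: print(n,u,v,[onz(n,u,v,z)[:2].round(4).tolist() for z in zs])
# saws: collar bright mask, top view z=.054
for name,key,boxes in(("top","top0",dict(sL=(230,225,260,255),sS=(295,230,320,252))),("side","side0",dict(sL=(275,240,306,280),sS=(322,196,345,230)))):
  z=np.load(key+".npz");im=z["p"];C=cloud(name,z["d"])
  hsv=cv2.cvtColor(im,cv2.COLOR_RGB2HSV)
  for k,(a,b,c,d) in boxes.items():
    sub=hsv[b:d,a:c];br=(sub[...,2]>115)&(sub[...,1]<45);ys,xs=np.nonzero(br)
    dk=((sub[...,1]<60)).astype(np.uint8);
    cn=max(cv2.findContours(dk,0,cv2.CHAIN_APPROX_NONE)[0],key=cv2.contourArea);(ex,ey),rr=cv2.minEnclosingCircle(cn)
    cu,cv_=(xs.min()+xs.max())/2+a,(ys.min()+ys.max())/2+b
    print(name,k,"bright c",cu,cv_,"n",br.sum(),xs.min()+a,xs.max()+a,ys.min()+b,ys.max()+b,onz(name,cu,cv_,.056).round(4),"all c",ex+a,ey+b,rr,onz(name,ex+a,ey+b,.034).round(4))
```

```text
[ 0.48540877 -0.27200926  0.03      ] [ 0.48496682 -0.2734483   0.03      ]
[106.99375  276.915625] [0.45024094 0.39301314 0.03      ]
top sL bright c 244.0 239.5 n 334 233 255 228 251 [0.5448 0.0759 0.056 ] all c 244.50980377197266 239.24509811401367 12.5717134475708 [0.5448 0.0763 0.034 ]
top sS bright c 306.5 242.0 n 141 300 313 235 249 [ 0.5423 -0.0679  0.056 ] all c 305.7012987136841 241.62337684631348 7.726587295532227 [ 0.5425 -0.0678  0.034 ]
side sL bright c 290.0 251.5 n 85 284 296 246 257 [0.5454 0.0763 0.056 ] all c 289.2722511291504 261.7670154571533 16.460670471191406 [0.5403 0.0842 0.034 ]
side sS bright c 334.0 206.0 n 57 329 339 201 211 [ 0.5429 -0.0705  0.056 ] all c 332.5 214.0 13.463011741638184 [ 0.5413 -0.0668  0.034 ]
```

View pics/c7.png

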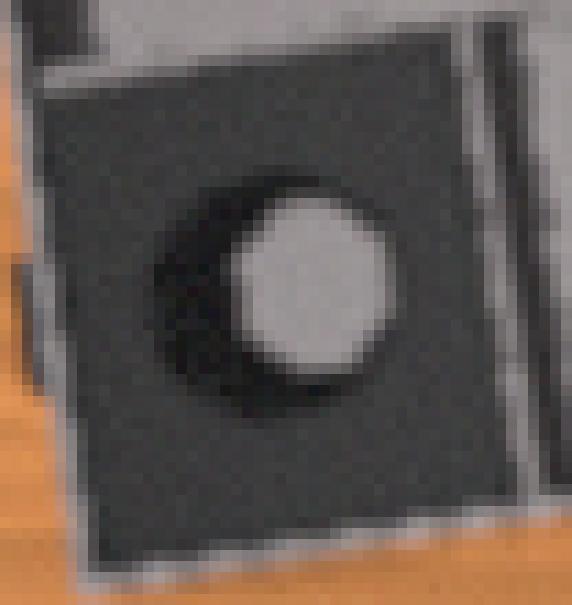

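```bash
cat > go.py <<'E'
import sys
from h import *
from scipy.spatial.transform import Rotation as Ro
# usage: go.py x y z yawdeg [x y z yaw ...]  (tool x-axis yaw in world)
s=r.get_state();P=s["tool_pos"];R=Ro.from_quat(s["eef_rot"])
x=R.as_matrix()[:,0]
print("t",round(s["clock"],2),"pos",P.round(4),"yaw",np.degrees(np.arctan2(x[1],x[0])).round(2),"tilt",(R.as_matrix()[:,2]).round(4),"F",s["contact_force"].round(1),"open mm",round(s["opening"]*88.1,1))
a=list(map(float,sys.argv[1:]))
for i in range(0,len(a),4):
    w=np.array(a[i:i+3]);y=np.radians(a[i+3])
    T=Ro.from_matrix(np.array([[np.cos(y),np.sin(y),0],[np.sin(y),-np.cos(y),0],[0,0,-1.]]))
    d=R.inv().apply(w-P)/.06; v=np.degrees((R.inv()*T).as_rotvec())/6
    print("d",d.round(3),"a",v.round(3))
E
python3 go.py .545 .076 .2 0
```

```text
t 0.1 pos [ 0.1634 -0.6027  0.263 ] yaw 15.18 tilt [-5.0e-04  1.5e-03 -1.0e+00] F [ 0.5  0.4 -0.3] open mm 88.3
d [ 9.099 -9.251  1.064] a [-0.015  0.003  2.529]
```

Call:
servo_tool(deltas=[{"dx": 9.1,"dy": -9.25,"dz": 0.6,"az": 2.53,"hand": 45},{"dx": 9.1,"dy": -9.25,"dz": 0.6,"az": 2.53,"hand": 45},{"dx": 9.1,"dy": -9.25,"dz": 0.6,"az": 2.53,"hand": 45},{"dx": 9.1,"dy": -9.25,"dz": 0.6,"az": 2.53,"hand": 45},{"dx": 9.1,"dy": -9.25,"dz": 0.6,"az": 2.53,"hand": 45},{"dx": 9.1,"dy": -9.25,"dz": 0.6,"az": 2.53,"hand": 45},{"dx": 9.1,"dy": -9.25,"dz": 0.6,"az": 2.53,"hand": 45},{"dx": 9.1,"dy": -9.25,"dz": 0.6,"az": 2.53,"hand": 45},{"dx": 9.1,"dy": -9.25,"dz": 0.6,"az": 2.53,"hand": 45},{"dx": 9.1,"dy": -9.25,"dz": 0.6,"az": 2.53,"hand": 45}])

```text
schema error: expected keys dx, dy, dz, ax, ay, az, hand
```

```bash
python3 go.py .545 .076 .16 0  .545 .076 .061 0
```

```text
t 0.1 pos [ 0.1634 -0.6027  0.263 ] yaw 15.18 tilt [-5.0e-04  1.5e-03 -1.0e+00] F [ 0.5  0.4 -0.3] open mm 88.3
d [ 9.099 -9.25   1.731] a [-0.015  0.003  2.529]
d [ 9.1   -9.247  3.381] a [-0.015  0.003  2.529]
```

All keys are required.

Call:
servo_tool(deltas=[{"dx": 9.1,"dy": -9.25,"dz": 0.6,"ax": 0,"ay": 0,"az": 2.53,"hand": 45},{"dx": 9.1,"dy": -9.25,"dz": 0.6,"ax": 0,"ay": 0,"az": 2.53,"hand": 45},{"dx": 9.1,"dy": -9.25,"dz": 0.6,"ax": 0,"ay": 0,"az": 2.53,"hand": 45},{"dx": 9.1,"dy": -9.25,"dz": 0.6,"ax": 0,"ay": 0,"az": 2.53,"hand": 45},{"dx": 9.1,"dy": -9.25,"dz": 0.6,"ax": 0,"ay": 0,"az": 2.53,"hand": 45},{"dx": 9.1,"dy": -9.25,"dz": 0.6,"ax": 0,"ay": 0,"az": 2.53,"hand": 45},{"dx": 9.1,"dy": -9.25,"dz": 0.6,"ax": 0,"ay": 0,"az": 2.53,"hand": 45},{"dx": 9.1,"dy": -9.25,"dz": 0.6,"ax": 0,"ay": 0,"az": 2.53,"hand": 45},{"dx": 9.1,"dy": -9.25,"dz": 0.6,"ax": 0,"ay": 0,"az": 2.53,"hand": 45},{"dx": 9.1,"dy": -9.25,"dz": 0.6,"ax": 0,"ay": 0,"az": 2.53,"hand": 45}])

```text
clock: 1.35
tool_pos: [0.4704, -0.0572, 0.2346]
eef_rot: [1.0, -0.0, -0.0, 0.0]
contact_force: [1.0, -1.8, 0.2]
opening: 0.51
```

```bash
python3 go.py .545 .076 .14 0  .545 .076 .061 0
```

```text
t 1.35 pos [ 0.4704 -0.0572  0.2346] yaw -0.01 tilt [-1.e-04 -3.e-04 -1.e+00] F [ 1.  -1.8  0.2] open mm 44.9
d [ 1.243 -2.221  1.577] a [ 0.003  0.001 -0.001]
d [ 1.243 -2.221  2.893] a [ 0.003  0.001 -0.001]
```

Call:
servo_tool(deltas=[{"dx": 1.24,"dy": -2.22,"dz": 1.5,"ax": 0,"ay": 0,"az": 0,"hand": 45},{"dx": 1.24,"dy": -2.22,"dz": 1.5,"ax": 0,"ay": 0,"az": 0,"hand": 45},{"dx": 1.24,"dy": -2.22,"dz": 1.5,"ax": 0,"ay": 0,"az": 0,"hand": 45},{"dx": 1.24,"dy": -2.22,"dz": 1.5,"ax": 0,"ay": 0,"az": 0,"hand": 45},{"dx": 1.24,"dy": -2.22,"dz": 1.5,"ax": 0,"ay": 0,"az": 0,"hand": 45},{"dx": 1.24,"dy": -2.22,"dz": 1.5,"ax": 0,"ay": 0,"az": 0,"hand": 45}])

```text
clock: 2.1
tool_pos: [0.5439, 0.0722, 0.1455]
eef_rot: [1.0, -0.001, 0.0, 0.001]
contact_force: [-0.3, -0.5, -0.3]
opening: 0.51
```

```bash
python3 go.py .545 .076 .061 0
```

```text
t 2.1 pos [0.5439 0.0722 0.1455] yaw -0.15 tilt [ 4.0e-04 -1.1e-03 -1.0e+00] F [-0.3 -0.5 -0.3] open mm 45.0
d [ 0.018 -0.065  1.409] a [ 0.01  -0.004 -0.026]
```

Call:
servo_tool(deltas=[{"dx": 0,"dy": 0,"dz": 0.7,"ax": 0,"ay": 0,"az": 0,"hand": 45},{"dx": 0,"dy": 0,"dz": 0.7,"ax": 0,"ay": 0,"az": 0,"hand": 45},{"dx": 0,"dy": 0,"dz": 0.7,"ax": 0,"ay": 0,"az": 0,"hand": 45}])

```text
clock: 2.48
tool_pos: [0.5445, 0.0734, 0.104]
eef_rot: [1.0, -0.001, 0.001, 0.0]
contact_force: [-0.4, -0.6, 0.1]
opening: 0.508
```

```bash
python3 go.py .545 .076 .061 0
```

```text
t 2.48 pos [0.5445 0.0734 0.104 ] yaw -0.08 tilt [ 1.e-03 -2.e-04 -1.e+00] F [-0.4 -0.6  0.1] open mm 44.8
d [ 0.008 -0.044  0.717] a [ 0.002 -0.01  -0.013]
```

Good: the commanded pose is close to the measured one. Descend and grip.

Call:
servo_tool(deltas=[{"dx": 0.01,"dy": -0.04,"dz": 0.4,"ax": 0,"ay": 0,"az": 0,"hand": 45},{"dx": 0.01,"dy": -0.04,"dz": 0.71,"ax": 0,"ay": 0,"az": 0,"hand": 45},{"dx": 0.01,"dy": -0.04,"dz": 0.71,"ax": 0,"ay": 0,"az": 0,"hand": 45},{"dx": 0.01,"dy": -0.04,"dz": 0.71,"ax": 0,"ay": 0,"az": 0,"hand": 45},{"dx": 0.01,"dy": -0.04,"dz": 0.71,"ax": 0,"ay": 0,"az": 0,"hand": 15},{"dx": 0.01,"dy": -0.04,"dz": 0.71,"ax": 0,"ay": 0,"az": 0,"hand": 15},{"dx": 0.01,"dy": -0.04,"dz": 0.71,"ax": 0,"ay": 0,"az": 0,"hand": 15},{"dx": 0.01,"dy": -0.04,"dz": 0.71,"ax": 0,"ay": 0,"az": 0,"hand": 15}], newtons=45)

```text
clock: 3.48
tool_pos: [0.5448, 0.0765, 0.0604]
eef_rot: [1.0, -0.0, 0.0, 0.0]
contact_force: [-0.6, -0.5, 1.5]
opening: 0.262
```

```bash
python3 go.py .545 .076 .061 0
```

```text
t 3.48 pos [0.5448 0.0765 0.0604] yaw -0.0 tilt [ 3.e-04 -0.e+00 -1.e+00] F [-0.6 -0.5  1.5] open mm 23.1
d [ 0.003  0.009 -0.01 ] a [ 0.    -0.003 -0.001]
```

Call:
servo_tool(deltas=[{"dx": 0,"dy": 0,"dz": -1,"ax": 0,"ay": 0,"az": 0,"hand": 15},{"dx": 0,"dy": 0,"dz": -1.9,"ax": 0,"ay": 0,"az": 0,"hand": 15},{"dx": -0.2,"dy": 1.0,"dz": -1.9,"ax": 0,"ay": 0,"az": 0,"hand": 15},{"dx": -0.4,"dy": 2.0,"dz": -1.9,"ax": 0,"ay": 0,"az": 0,"hand": 15},{"dx": -0.6,"dy": 3.0,"dz": -1.9,"ax": 0,"ay": 0,"az": 0,"hand": 15},{"dx": -0.8,"dy": 4.0,"dz": -1.9,"ax": 0,"ay": 0,"az": 0,"hand": 15},{"dx": -0.9,"dy": 5.0,"dz": -1.9,"ax": 0,"ay": 0,"az": 0,"hand": 15},{"dx": -1.0,"dy": 5.83,"dz": -1.9,"ax": 0,"ay": 0,"az": 0,"hand": 15},{"dx": -1.0,"dy": 5.83,"dz": -1.9,"ax": 0,"ay": 0,"az": 0,"hand": 15},{"dx": -1.0,"dy": 5.83,"dz": -1.0,"ax": 0,"ay": 0,"az": 0,"hand": 15}])

```text
clock: 4.72
tool_pos: [0.4875, -0.2749, 0.1224]
eef_rot: [1.0, -0.001, 0.004, 0.002]
contact_force: [0.6, 0.4, -2.5]
opening: 0.265
```

```bash
python3 go.py .4845 -.273 .1 0;  python3 - <<'E'
from h import *
for n in("top","side"):
    p,d=eyes.snapshot(n); np.savez(f"{n}1.npz",p=p,d=d)
    b=p[225:310,350:450] if n=="top" else p[80:230,300:480]
    cv2.imwrite(f"pics/{n}1.png",cv2.resize(b[:,:,::-1],None,fx=4,fy=4,interpolation=cv2.INTER_CUBIC))
E
```

```text
t 4.72 pos [ 0.4875 -0.2749  0.1224] yaw -0.1 tilt [ 0.0085 -0.0035 -1.    ] F [ 0.6  0.4 -2.5] open mm 23.3
d [-0.054 -0.033  0.373] a [ 0.033 -0.082 -0.016]
```

View pics/side1.png

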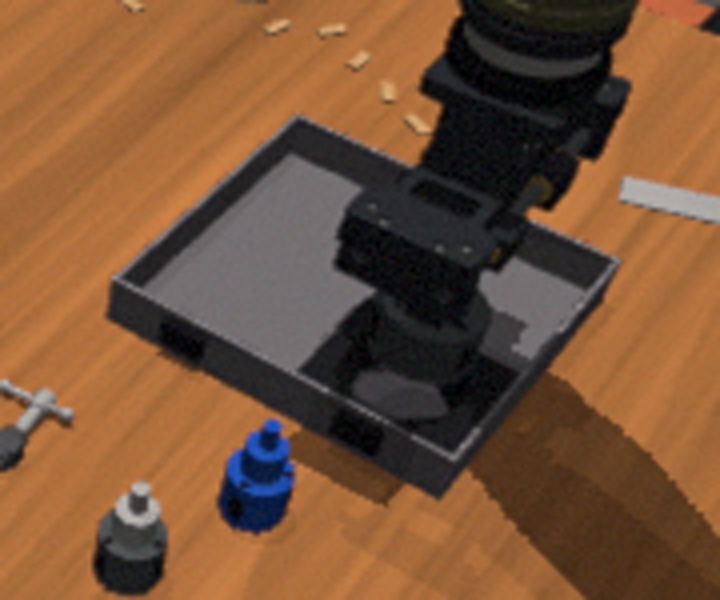

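View pics/top1.png

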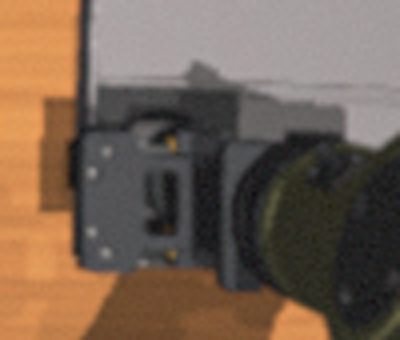

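```bash
python3 - <<'E'
from h import *
K=[(47,244),(302,22),(742,220),(513,493)]
w=np.array([onz("side",(a+.5)/5.5-.5+320,(b+.5)/5.5-.5+105,.034)[:2] for a,b in K]);print(w.round(4))
print(np.linalg.norm(np.roll(w,-1,0)-w,axis=1).round(4))
o=w.mean(0)
loc=np.array([(117,109.5),(117,-109.5),(-117,-109.5),(-117,109.5)])/1000
wc=w-o;yaw=np.arctan2((loc[:,0]*wc[:,1]-loc[:,1]*wc[:,0]).sum(),(loc*wc).sum());R=np.array([[np.cos(yaw),-np.sin(yaw)],[np.sin(yaw),np.cos(yaw)]])
print(o,np.degrees(yaw),o+R@[-.062,.062])
E
python3 go.py .4845 -.273 .1 0
```

```text
[[ 0.6642 -0.2311]
 [ 0.6577 -0.4461]
 [ 0.4285 -0.4414]
 [ 0.4339 -0.2255]]
[0.2152 0.2293 0.2159 0.2304]
[ 0.54610549 -0.33603709] -1.42262842596673 [ 0.48566388 -0.27251693]
t 4.83 pos [ 0.4814 -0.2705  0.116 ] yaw 0.07 tilt [-0.0096  0.0054 -0.9999] F [-0.6  1.8 -1.6] open mm 22.8
d [0.054 0.043 0.265] a [-0.051  0.091  0.012]
```

Call:
servo_tool(deltas=[{"dx": 0,"dy": 0,"dz": 0.1,"ax": 0,"ay": 0,"az": 0,"hand": 15},{"dx": 0,"dy": 0,"dz": 0.1,"ax": 0,"ay": 0,"az": 0,"hand": 15},{"dx": 0,"dy": 0,"dz": 0.1,"ax": 0,"ay": 0,"az": 0,"hand": 15},{"dx": 0,"dy": 0,"dz": 0.1,"ax": 0,"ay": 0,"az": 0,"hand": 15}])

```text
clock: 5.32
tool_pos: [0.4852, -0.2735, 0.1152]
eef_rot: [1.0, -0.0, 0.001, 0.0]
contact_force: [0.3, 0.1, -2.1]
opening: 0.263
```

```bash
python3 go.py .485 -.2722 .094 0
```

```text
t 5.33 pos [ 0.4852 -0.2735  0.1152] yaw -0.0 tilt [ 1.5e-03 -8.0e-04 -1.0e+00] F [ 0.3  0.1 -2.1] open mm 23.1
d [-0.003 -0.022  0.353] a [ 0.008 -0.014 -0.001]
```

Call:
servo_tool(deltas=[{"dx": 0,"dy": -0.02,"dz": 0.2,"ax": 0,"ay": 0,"az": 0,"hand": 15},{"dx": 0,"dy": -0.02,"dz": 0.35,"ax": 0,"ay": 0,"az": 0,"hand": 15},{"dx": 0,"dy": -0.02,"dz": 0.45,"ax": 0,"ay": 0,"az": 0,"hand": 15},{"dx": 0,"dy": -0.02,"dz": 0.53,"ax": 0,"ay": 0,"az": 0,"hand": 15},{"dx": 0,"dy": -0.02,"dz": 0.6,"ax": 0,"ay": 0,"az": 0,"hand": 15},{"dx": 0,"dy": -0.02,"dz": 0.6,"ax": 0,"ay": 0,"az": 0,"hand": 15}], newtons=55)

```text
clock: 6.08
tool_pos: [0.4846, -0.2721, 0.078]
eef_rot: [1.0, -0.0, -0.0, -0.0]
contact_force: [-0.9, -0.2, -1.8]
opening: 0.251
```

```bash
python3 go.py .485 -.2722 .0644 0
```

```text
t 6.08 pos [ 0.4846 -0.2721  0.078 ] yaw -0.01 tilt [-3.e-04  1.e-04 -1.e+00] F [-0.9 -0.2 -1.8] open mm 22.1
d [0.007 0.002 0.226] a [-0.001  0.003 -0.001]
```

Call:
servo_tool(deltas=[{"dx": 0,"dy": 0,"dz": 0.08,"ax": 0,"ay": 0,"az": 0,"hand": 15},{"dx": 0,"dy": 0,"dz": 0.16,"ax": 0,"ay": 0,"az": 0,"hand": 15},{"dx": 0,"dy": 0,"dz": 0.2,"ax": 0,"ay": 0,"az": 0,"hand": 15},{"dx": 0,"dy": 0,"dz": 0.2,"ax": 0,"ay": 0,"az": 0,"hand": 15}])

```text
clock: 6.58
tool_pos: [0.485, -0.2723, 0.0662]
eef_rot: [1.0, -0.0, 0.0, 0.0]
contact_force: [0.8, -0.7, 1.6]
opening: 0.259
```

```bash
python3 go.py .485 -.2722 .0644 0;  python3 - <<'E'
from h import *
for n in("side",):
    p,d=eyes.snapshot(n); np.savez(f"{n}2.npz",p=p,d=d)
    b=p[80:230,300:480]
    cv2.imwrite(f"pics/{n}2.png",cv2.resize(b[:,:,::-1],None,fx=4,fy=4,interpolation=cv2.INTER_CUBIC))
E
```

```text
t 6.58 pos [ 0.485  -0.2723  0.0662] yaw -0.01 tilt [ 8.e-04 -5.e-04 -1.e+00] F [ 0.8 -0.7  1.6] open mm 22.8
d [-0.001 -0.002  0.03 ] a [ 0.005 -0.008 -0.002]
```

View pics/side2.png

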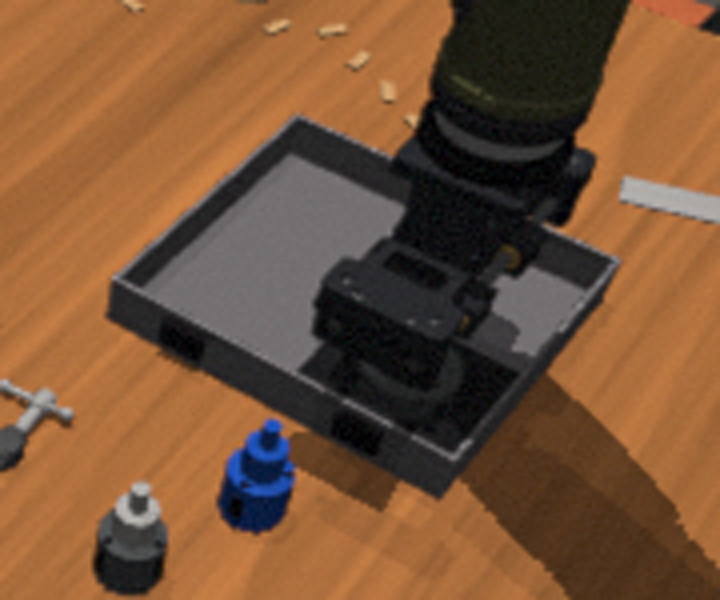

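Saw looks seated deep in the foam; press on gently until the floor pushes back.

Call:
servo_tool(deltas=[{"dx": 0,"dy": 0,"dz": 0.03,"ax": 0,"ay": 0,"az": 0,"hand": 15},{"dx": 0,"dy": 0,"dz": 0.06,"ax": 0,"ay": 0,"az": 0,"hand": 15},{"dx": 0,"dy": 0,"dz": 0.06,"ax": 0,"ay": 0,"az": 0,"hand": 15}])

```text
clock: 7.0
tool_pos: [0.485, -0.2723, 0.0643]
eef_rot: [1.0, -0.0, 0.001, 0.0]
contact_force: [-1.9, 0.8, 18.1]
opening: 0.259
```

```bash
python3 go.py .485 -.2722 .0644 0
```

```text
t 7.0 pos [ 0.485  -0.2723  0.0643] yaw -0.01 tilt [ 1.2e-03 -8.0e-04 -1.0e+00] F [-1.9  0.8 18.1] open mm 22.8
d [-0.    -0.001 -0.002] a [ 0.008 -0.012 -0.002]
```

Call:
servo_tool(deltas=[{"dx": 0,"dy": 0,"dz": 0.03,"ax": 0,"ay": 0,"az": 0,"hand": 15},{"dx": 0,"dy": 0,"dz": 0.03,"ax": 0,"ay": 0,"az": 0,"hand": 15},{"dx": 0,"dy": 0,"dz": -0.03,"ax": 0,"ay": 0,"az": 0,"hand": 15}])

```text
clock: 7.38
tool_pos: [0.4847, -0.2722, 0.0649]
eef_rot: [1.0, -0.0, 0.0, 0.0]
contact_force: [0.7, -2.1, -7.4]
opening: 0.255
```

```bash
python3 go.py .485 -.2722 .0644 0
```

```text
t 7.38 pos [ 0.4847 -0.2722  0.0649] yaw -0.01 tilt [ 6.e-04 -4.e-04 -1.e+00] F [ 0.7 -2.1 -7.4] open mm 22.5
d [0.006 0.001 0.008] a [ 0.004 -0.005 -0.001]
```

Call:
servo_tool(deltas=[{"dx": 0,"dy": 0,"dz": 0,"ax": 0,"ay": 0,"az": 0,"hand": 50},{"dx": 0,"dy": 0,"dz": 0,"ax": 0,"ay": 0,"az": 0,"hand": 50},{"dx": 0,"dy": 0,"dz": 0,"ax": 0,"ay": 0,"az": 0,"hand": 50},{"dx": 0,"dy": 0,"dz": -0.5,"ax": 0,"ay": 0,"az": 0,"hand": 50},{"dx": 0,"dy": 0,"dz": -1.3,"ax": 0,"ay": 0,"az": 0,"hand": 80},{"dx": 0,"dy": 0,"dz": -2,"ax": 0,"ay": 0,"az": 0,"hand": 80}])

```text
clock: 8.12
tool_pos: [0.4844, -0.272, 0.1855]
eef_rot: [1.0, -0.0, -0.0, -0.0]
contact_force: [0.6, 0.2, -0.3]
opening: 0.771
```

```bash
python3 go.py .421 -.063 .16 0
```

```text
t 8.12 pos [ 0.4844 -0.272   0.1855] yaw -0.0 tilt [-6.e-04  3.e-04 -1.e+00] F [ 0.6  0.2 -0.3] open mm 67.9
d [-1.057 -3.483  0.426] a [-0.003  0.006 -0.001]
```

Call:
servo_tool(deltas=[{"dx": -0.3,"dy": -0.9,"dz": 0,"ax": 0,"ay": 0,"az": 0,"hand": 80},{"dx": -0.6,"dy": -1.8,"dz": 0.2,"ax": 0,"ay": 0,"az": 0,"hand": 80},{"dx": -0.9,"dy": -2.7,"dz": 0.4,"ax": 0,"ay": 0,"az": 0,"hand": 80},{"dx": -1.06,"dy": -3.48,"dz": 0.6,"ax": 0,"ay": 0,"az": 0,"hand": 80},{"dx": -1.06,"dy": -3.48,"dz": 1.2,"ax": 0,"ay": 0,"az": 0,"hand": 80},{"dx": -1.06,"dy": -3.48,"dz": 1.7,"ax": 0,"ay": 0,"az": 0,"hand": 80},{"dx": -1.06,"dy": -3.48,"dz": 1.7,"ax": 0,"ay": 0,"az": 0,"hand": 80},{"dx": -1.06,"dy": -3.48,"dz": 1.7,"ax": 0,"ay": 0,"az": 0,"hand": 80}])

```text
clock: 9.12
tool_pos: [0.4226, -0.0634, 0.0834]
eef_rot: [1.0, 0.0, -0.002, -0.0]
contact_force: [0.1, -0.1, 0.1]
opening: 0.91
```

```bash
python3 go.py .421 -.063 .035 0
python3 - <<'E'
from h import *
for n in("top","side"):
    p,d=eyes.snapshot(n); np.savez(f"{n}3.npz",p=p,d=d)
    b=p[220:310,350:460] if n=="top" else p[100:230,310:480]
    cv2.imwrite(f"pics/{n}3.png",cv2.resize(b[:,:,::-1],None,fx=4,fy=4,interpolation=cv2.INTER_CUBIC))
    C=cloud(n,d)
    m=(abs(C[...,0]-.485)<.027)&(abs(C[...,1]+.272)<.027)
    print(n,np.histogram(C[m][:,2]*1000,bins=np.arange(20,84,4)))
E
```

```text
t 9.12 pos [ 0.4226 -0.0634  0.0834] yaw 0.01 tilt [-4.7e-03  5.0e-04 -1.0e+00] F [ 0.1 -0.1  0.1] open mm 80.1
d [-0.023 -0.007  0.806] a [-0.005  0.045  0.001]
top (array([ 11,  16,  13,  26, 265,  88,   5,   2,  10,  47,  16,   3,   3,
        12,   2]), array([20, 24, 28, 32, 36, 40, 44, 48, 52, 56, 60, 64, 68, 72, 76, 80]))
side (array([0, 0, 0, 0, 0, 0, 0, 0, 0, 0, 0, 0, 0, 0, 0]), array([20, 24, 28, 32, 36, 40, 44, 48, 52, 56, 60, 64, 68, 72, 76, 80]))
```

View pics/side3.png

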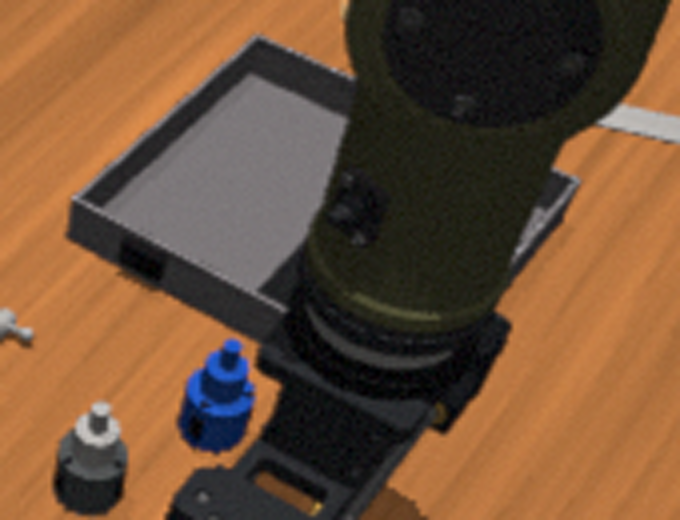

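View pics/top3.png

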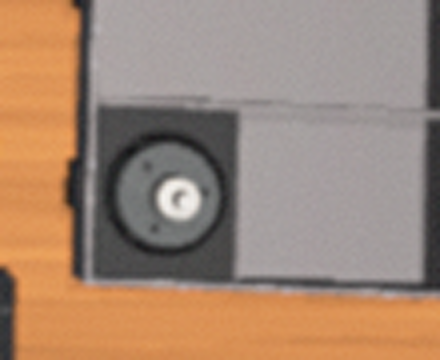

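Call:
servo_tool(deltas=[{"dx": -0.02,"dy": 0,"dz": 0.5,"ax": 0,"ay": 0,"az": 0,"hand": 80},{"dx": -0.02,"dy": 0,"dz": 0.8,"ax": 0,"ay": 0,"az": 0,"hand": 80},{"dx": -0.02,"dy": 0,"dz": 0.8,"ax": 0,"ay": 0,"az": 0,"hand": 80},{"dx": -0.02,"dy": 0,"dz": 0.8,"ax": 0,"ay": 0,"az": 0,"hand": 50},{"dx": -0.02,"dy": 0,"dz": 0.8,"ax": 0,"ay": 0,"az": 0,"hand": 50},{"dx": -0.02,"dy": 0,"dz": 0.8,"ax": 0,"ay": 0,"az": 0,"hand": 50},{"dx": -0.02,"dy": 0,"dz": 0.8,"ax": 0,"ay": 0,"az": 0,"hand": 50}], newtons=25)

```text
clock: 10.1
tool_pos: [0.4332, -0.0657, 0.0455]
eef_rot: [1.0, -0.0, -0.012, -0.002]
contact_force: [-0.0, 0.3, -0.3]
opening: 0.568
```

```bash
python3 go.py .483 -.382 .13 0
```

```text
t 10.1 pos [ 0.4332 -0.0657  0.0455] yaw -0.04 tilt [-0.0235  0.0038 -0.9997] F [-0.   0.3 -0.3] open mm 50.0
d [ 0.8    5.266 -1.447] a [-0.036  0.224 -0.007]
```

```bash
python3 -c "
from h import *
print(r.get_state()['q'].round(3))"; python3 go.py .4333 -.0657 .09 0 .421 -.063 .037 0
```

```text
[ 0.08   0.911 -0.053  2.236  1.129  0.043 -2.653]
t 10.1 pos [ 0.4332 -0.0657  0.0455] yaw -0.04 tilt [-0.0235  0.0038 -0.9997] F [-0.   0.3 -0.3] open mm 50.0
d [-0.016 -0.002 -0.741] a [-0.036  0.224 -0.007]
d [-0.2   -0.044  0.147] a [-0.036  0.224 -0.007]
```

Call:
servo_tool(deltas=[{"dx": 0.26,"dy": -0.05,"dz": -0.91,"ax": -0.04,"ay": -1.1,"az": 0,"hand": 80},{"dx": 0.26,"dy": -0.05,"dz": -0.91,"ax": -0.04,"ay": -1.1,"az": 0,"hand": 80},{"dx": 0.26,"dy": -0.05,"dz": -0.91,"ax": -0.04,"ay": -1.1,"az": 0,"hand": 80},{"dx": 0.26,"dy": -0.05,"dz": -0.91,"ax": -0.04,"ay": -1.1,"az": 0,"hand": 80},{"dx": 0.26,"dy": -0.05,"dz": -0.91,"ax": -0.04,"ay": -1.1,"az": 0,"hand": 80},{"dx": 0.26,"dy": -0.05,"dz": -0.91,"ax": -0.04,"ay": -1.1,"az": 0,"hand": 80}])

```text
clock: 10.85
tool_pos: [0.449, -0.0628, 0.0985]
eef_rot: [0.997, 0.001, -0.071, 0.001]
contact_force: [-0.0, -0.1, 0.1]
opening: 0.912
```

```bash
python3 -c "
from h import *
print(r.get_state()['q'].round(3))
p,d=eyes.snapshot('side');cv2.imwrite('pics/side4.png',p[...,::-1])"; TILT=8 python3 go.py .421 -.063 .08 0 .421 -.063 .036 0
```

```text
[ 0.378  0.875 -0.575  2.065  0.812  0.605 -2.364]
t 10.9 pos [ 0.4492 -0.0628  0.0986] yaw 0.09 tilt [-0.1407 -0.0012 -0.99  ] F [0.  0.5 0. ] open mm 79.9
d [-0.422  0.003  0.373] a [0.012 0.015 0.014]
d [-0.319  0.002  1.099] a [0.012 0.015 0.014]
```

View pics/side4.png

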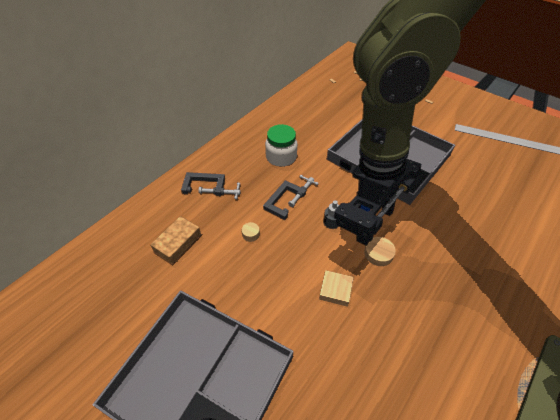

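```bash
sed -i 's/^    T=Ro.from_rotvec.*/    T=T*Ro.from_rotvec([0,-np.radians(tilt),0])  # tilt>0: fingertips toward tool -x/' go.py; TILT=8 python3 go.py .422 -.063 .08 -30 .422 -.063 .036 -30
```

```text
t 10.9 pos [ 0.4492 -0.0628  0.0986] yaw 0.09 tilt [-0.1407 -0.0012 -0.99  ] F [0.  0.5 0. ] open mm 79.9
d [-0.405  0.003  0.37 ] a [0.711 0.012 4.965]
d [-0.302  0.002  1.096] a [0.711 0.012 4.965]
```

Call:
servo_tool(deltas=[{"dx": -0.1,"dy": 0,"dz": 0.1,"ax": 0.25,"ay": 0,"az": 1.7,"hand": 80},{"dx": -0.3,"dy": 0,"dz": 0.3,"ax": 0.5,"ay": 0,"az": 3.4,"hand": 80},{"dx": -0.4,"dy": 0,"dz": 0.37,"ax": 0.71,"ay": 0.01,"az": 4.97,"hand": 80},{"dx": -0.4,"dy": 0,"dz": 0.37,"ax": 0.71,"ay": 0.01,"az": 4.97,"hand": 80},{"dx": -0.4,"dy": 0,"dz": 0.37,"ax": 0.71,"ay": 0.01,"az": 4.97,"hand": 80},{"dx": -0.4,"dy": 0,"dz": 0.37,"ax": 0.71,"ay": 0.01,"az": 4.97,"hand": 80}])

```text
clock: 11.65
tool_pos: [0.4238, -0.0625, 0.0807]
eef_rot: [0.964, -0.258, -0.066, -0.019]
contact_force: [0.8, 0.7, -0.4]
opening: 0.908
```

```bash
python3 -c "
from h import *
print(r.get_state()['q'].round(3))"; TILT=8 python3 go.py .421 -.063 .08 -30 .421 -.063 .036 -30
```

```text
[ 0.29   0.858 -0.339  2.16   0.608  0.334 -2.639]
t 11.65 pos [ 0.4238 -0.0625  0.0807] yaw -29.95 tilt [-0.118   0.071  -0.9905] F [ 0.8  0.7 -0.4] open mm 80.0
d [-0.035  0.031  0.016] a [-0.024 -0.014  0.008]
d [0.066 0.033 0.742] a [-0.024 -0.014  0.008]
```

```bash
TILT=8 python3 go.py .423 -.063 .09 0  .421 -.063 .085 25
```

```text
t 11.65 pos [ 0.4238 -0.0625  0.0807] yaw -29.95 tilt [-0.118   0.071  -0.9905] F [ 0.8  0.7 -0.4] open mm 80.0
d [-0.029  0.014 -0.153] a [-0.716 -0.02  -4.944]
d [-0.046  0.031 -0.066] a [-1.291 -0.025 -9.071]
```

Call:
servo_tool(deltas=[{"dx": 0,"dy": 0,"dz": -0.2,"ax": -0.25,"ay": 0,"az": -1.7,"hand": 80},{"dx": 0,"dy": 0,"dz": -0.2,"ax": -0.5,"ay": 0,"az": -3.4,"hand": 80},{"dx": 0,"dy": 0,"dz": -0.2,"ax": -0.72,"ay": 0,"az": -4.9,"hand": 80},{"dx": -0.03,"dy": 0.02,"dz": -0.15,"ax": -1.0,"ay": 0,"az": -6.6,"hand": 80},{"dx": -0.04,"dy": 0.03,"dz": -0.07,"ax": -1.2,"ay": 0,"az": -8.3,"hand": 80},{"dx": -0.05,"dy": 0.03,"dz": -0.07,"ax": -1.29,"ay": -0.02,"az": -9.07,"hand": 80},{"dx": -0.05,"dy": 0.03,"dz": -0.07,"ax": -1.29,"ay": -0.02,"az": -9.07,"hand": 80},{"dx": -0.05,"dy": 0.03,"dz": -0.07,"ax": -1.29,"ay": -0.02,"az": -9.07,"hand": 80}])

```text
clock: 12.65
tool_pos: [0.4206, -0.0634, 0.0853]
eef_rot: [0.974, 0.214, -0.068, 0.015]
contact_force: [-0.2, 0.1, -0.6]
opening: 0.91
```

```bash
python3 -c "
from h import *
print(r.get_state()['q'].round(3))"; TILT=8 python3 go.py .421 -.063 .06 25 .421 -.063 .036 25
```

```text
[ 0.289  0.866 -0.474  2.173  0.969  0.501 -2.129]
t 12.65 pos [ 0.4206 -0.0634  0.0853] yaw 24.79 tilt [-0.1261 -0.0591 -0.9903] F [-0.2  0.1 -0.6] open mm 80.2
d [ 0.067 -0.003  0.416] a [ 0.002  0.    -0.034]
d [ 0.123 -0.003  0.812] a [ 0.002  0.    -0.034]
```

Call:
servo_tool(deltas=[{"dx": 0.07,"dy": 0,"dz": 0.42,"ax": 0,"ay": 0,"az": 0,"hand": 80},{"dx": 0.12,"dy": 0,"dz": 0.81,"ax": 0,"ay": 0,"az": 0,"hand": 80},{"dx": 0.12,"dy": 0,"dz": 0.81,"ax": 0,"ay": 0,"az": 0,"hand": 80},{"dx": 0.12,"dy": 0,"dz": 0.81,"ax": 0,"ay": 0,"az": 0,"hand": 80}])

```text
clock: 13.15
tool_pos: [0.4209, -0.0632, 0.0366]
eef_rot: [0.974, 0.215, -0.068, 0.015]
contact_force: [0.2, 0.7, -0.1]
opening: 0.907
```

```bash
python3 -c "
from h import *
print(r.get_state()['q'].round(3))"; TILT=8 python3 go.py .421 -.063 .034 25
```

```text
[ 0.216  0.954 -0.355  2.18   1.126  0.385 -2.269]
t 13.15 pos [ 0.4209 -0.0632  0.0366] yaw 24.85 tilt [-0.1261 -0.0594 -0.9902] F [ 0.2  0.7 -0.1] open mm 79.9
d [ 0.009 -0.002  0.042] a [ 0.005  0.002 -0.025]
```

Call:
servo_tool(deltas=[{"dx": 0,"dy": 0,"dz": 0.04,"ax": 0,"ay": 0,"az": 0,"hand": 50},{"dx": 0,"dy": 0,"dz": 0.04,"ax": 0,"ay": 0,"az": 0,"hand": 50},{"dx": 0,"dy": 0,"dz": 0.04,"ax": 0,"ay": 0,"az": 0,"hand": 50},{"dx": 0,"dy": 0,"dz": 0.04,"ax": 0,"ay": 0,"az": 0,"hand": 50}], newtons=25)

```text
clock: 13.65
tool_pos: [0.4205, -0.0634, 0.0341]
eef_rot: [0.974, 0.215, -0.068, 0.016]
contact_force: [0.3, 0.2, 5.1]
opening: 0.672
```

```bash
TILT=8 python3 go.py .421 -.063 .034 25 .46 -.1 .18 10 .483 -.379 .13 0
```

```text
t 13.65 pos [ 0.4205 -0.0634  0.0341] yaw 24.86 tilt [-0.126  -0.0596 -0.9902] F [0.3 0.2 5.1] open mm 59.2
d [ 0.011 -0.003 -0.   ] a [ 0.008  0.002 -0.023]
d [-1.000e-03  8.330e-01 -2.455e+00] a [0.356 0.    2.453]
d [-1.477  5.212 -1.401] a [ 5.880e-01 -1.000e-03  4.103e+00]
```

Call:
servo_tool(deltas=[{"dx": 0,"dy": 0,"dz": -1.0,"ax": 0,"ay": 0,"az": 0,"hand": 50},{"dx": -0.1,"dy": 0.1,"dz": -1.8,"ax": 0.1,"ay": 0,"az": 0.8,"hand": 50},{"dx": 0,"dy": 0.83,"dz": -2.45,"ax": 0.36,"ay": 0,"az": 2.45,"hand": 50},{"dx": -0.3,"dy": 1.8,"dz": -2.45,"ax": 0.45,"ay": 0,"az": 3.0,"hand": 50},{"dx": -0.6,"dy": 2.7,"dz": -2.45,"ax": 0.5,"ay": 0,"az": 3.5,"hand": 50},{"dx": -0.9,"dy": 3.6,"dz": -2.4,"ax": 0.59,"ay": 0,"az": 4.1,"hand": 50},{"dx": -1.2,"dy": 4.5,"dz": -2.2,"ax": 0.59,"ay": 0,"az": 4.1,"hand": 50},{"dx": -1.48,"dy": 5.2,"dz": -1.8,"ax": 0.59,"ay": 0,"az": 4.1,"hand": 50},{"dx": -1.48,"dy": 5.2,"dz": -1.6,"ax": 0.59,"ay": 0,"az": 4.1,"hand": 50},{"dx": -1.48,"dy": 5.2,"dz": -1.6,"ax": 0.59,"ay": 0,"az": 4.1,"hand": 50}])

```text
clock: 14.9
tool_pos: [0.483, -0.3763, 0.1402]
eef_rot: [0.997, 0.001, -0.071, -0.002]
contact_force: [0.6, -0.5, 0.6]
opening: 0.671
```

```bash
TILT=8 python3 go.py .483 -.380 .07 0 .483 -.380 .039 0;python3 - <<'E'
from h import *
for n in("side",):
    p,d=eyes.snapshot(n)
    b=p[60:230,300:500]
    cv2.imwrite(f"pics/{n}5.png",cv2.resize(b[:,:,::-1],None,fx=3.5,fy=3.5,interpolation=cv2.INTER_CUBIC))
E
```

```text
t 14.9 pos [ 0.483  -0.3763  0.1402] yaw 0.09 tilt [-0.1421  0.003  -0.9898] F [ 0.6 -0.5  0.6] open mm 59.1
d [0.166 0.065 1.157] a [-0.029  0.028  0.014]
d [0.239 0.067 1.669] a [-0.029  0.028  0.014]
```

View pics/side5.png

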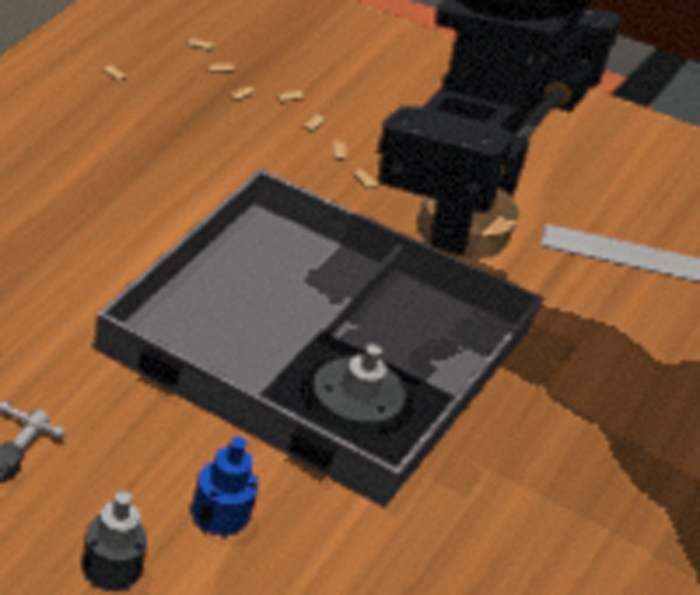

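Call:
servo_tool(deltas=[{"dx": 0.06,"dy": 0.05,"dz": 0.5,"ax": 0,"ay": 0,"az": 0,"hand": 50},{"dx": 0.15,"dy": 0.06,"dz": 1.1,"ax": 0,"ay": 0,"az": 0,"hand": 50},{"dx": 0.23,"dy": 0.06,"dz": 1.5,"ax": 0,"ay": 0,"az": 0,"hand": 50},{"dx": 0.24,"dy": 0.06,"dz": 1.67,"ax": 0,"ay": 0,"az": 0,"hand": 50},{"dx": 0.24,"dy": 0.06,"dz": 1.67,"ax": 0,"ay": 0,"az": 0,"hand": 50}])

```text
clock: 15.58
tool_pos: [0.4844, -0.3807, 0.0402]
eef_rot: [0.998, 0.001, -0.07, -0.0]
contact_force: [-0.5, -0.3, -0.3]
opening: 0.671
```

```bash
TILT=8 python3 go.py .483 -.380 .038 0
```

```text
t 15.57 pos [ 0.4844 -0.3807  0.0402] yaw 0.08 tilt [-1.399e-01  7.000e-04 -9.902e-01] F [-0.5 -0.3 -0.3] open mm 59.2
d [-0.018 -0.012  0.04 ] a [-0.007  0.007  0.013]
```

Lower the last 2 mm, open to 68, lift.

Call:
servo_tool(deltas=[{"dx": 0,"dy": 0,"dz": 0.03,"ax": 0,"ay": 0,"az": 0,"hand": 50},{"dx": 0,"dy": 0,"dz": 0.03,"ax": 0,"ay": 0,"az": 0,"hand": 68},{"dx": 0,"dy": 0,"dz": 0.03,"ax": 0,"ay": 0,"az": 0,"hand": 68},{"dx": 0,"dy": 0,"dz": 0.03,"ax": 0,"ay": 0,"az": 0,"hand": 68},{"dx": -0.08,"dy": 0,"dz": -0.6,"ax": 0,"ay": 0,"az": 0,"hand": 68},{"dx": -0.2,"dy": 0,"dz": -1.5,"ax": 0,"ay": 0,"az": 0,"hand": 68},{"dx": -0.3,"dy": 0,"dz": -2.3,"ax": 0,"ay": 0.7,"az": 0,"hand": 45}])

```text
clock: 16.45
tool_pos: [0.4873, -0.3806, 0.181]
eef_rot: [0.999, 0.001, -0.032, -0.0]
contact_force: [-0.5, 0.8, -0.3]
opening: 0.679
```

```bash
python3 go.py .483 -.27 .17 0 .5425 -.0685 .14 0
```

```text
t 16.45 pos [ 0.4873 -0.3806  0.181 ] yaw 0.1 tilt [-6.33e-02  5.00e-04 -9.98e-01] F [-0.5  0.8 -0.3] open mm 59.8
d [-0.057 -1.844  0.189] a [-0.006  0.605  0.017]
d [ 0.97  -5.2    0.627] a [-0.006  0.605  0.017]
```

Call:
servo_tool(deltas=[{"dx": 0.2,"dy": -1,"dz": 0,"ax": 0,"ay": 0.3,"az": 0,"hand": 45},{"dx": 0.4,"dy": -2,"dz": 0,"ax": 0,"ay": 0.6,"az": 0,"hand": 45},{"dx": 0.6,"dy": -3,"dz": 0.1,"ax": 0,"ay": 0.6,"az": 0,"hand": 45},{"dx": 0.8,"dy": -4,"dz": 0.3,"ax": 0,"ay": 0.6,"az": 0,"hand": 45},{"dx": 0.95,"dy": -4.9,"dz": 0.5,"ax": 0,"ay": 0.6,"az": 0,"hand": 45},{"dx": 0.97,"dy": -5.2,"dz": 0.63,"ax": 0,"ay": 0.6,"az": 0,"hand": 45},{"dx": 0.97,"dy": -5.2,"dz": 0.63,"ax": 0,"ay": 0.6,"az": 0,"hand": 45},{"dx": 0.97,"dy": -5.2,"dz": 1.0,"ax": 0,"ay": 0.6,"az": 0,"hand": 45}])

```text
clock: 17.45
tool_pos: [0.5409, -0.0708, 0.1168]
eef_rot: [1.0, -0.001, -0.0, 0.0]
contact_force: [-0.4, -0.3, -0.2]
opening: 0.515
```

```bash
python3 go.py .5425 -.0685 .061 0;python3 - <<'E'
from h import *
for n in("side","top"):
    p,d=eyes.snapshot(n);np.savez(f"{n}6.npz",p=p,d=d);C=cloud(n,d)
    m=(abs(C[...,0]-.485)<.024)&(abs(C[...,1]+.272)<.024)
    print(n,np.histogram(C[m][:,2]*1000,bins=np.arange(20,84,4)), np.median(C[m&(C[...,2]<.045)&(C[...,2]>.033)],axis=0))
    b=p[60:230,300:500] if n=="side" else p[190:310,340:480]
    cv2.imwrite(f"pics/{n}6.png",cv2.resize(b[:,:,::-1],None,fx=3.5,fy=3.5,interpolation=cv2.INTER_CUBIC))
E
```

```text
t 17.45 pos [ 0.5409 -0.0708  0.1168] yaw -0.08 tilt [-5.e-04 -8.e-04 -1.e+00] F [-0.4 -0.3 -0.2] open mm 45.4
d [ 0.028 -0.04   0.931] a [ 0.008  0.005 -0.013]
side (array([  3,  10,   7,  11, 170,  39,  14,  14,  16,  41,  12,   5,   6,
        14,   1]), array([20, 24, 28, 32, 36, 40, 44, 48, 52, 56, 60, 64, 68, 72, 76, 80])) [ 0.47942374 -0.26312735  0.03870632]
top (array([  0,   3,   3,   9, 123,  43,   4,   4,   3,  39,  15,   1,   2,
         9,   6]), array([20, 24, 28, 32, 36, 40, 44, 48, 52, 56, 60, 64, 68, 72, 76, 80])) [ 0.49898995 -0.2799844   0.0387123 ]
```

View pics/top6.png

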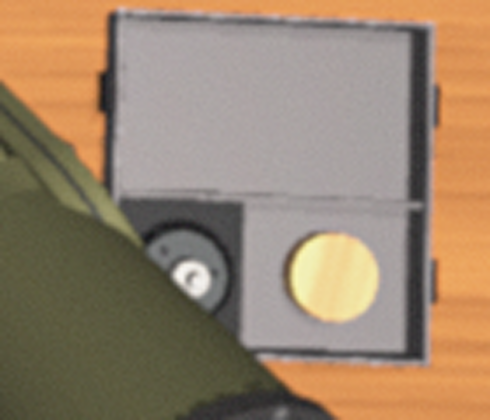

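View pics/side6.png

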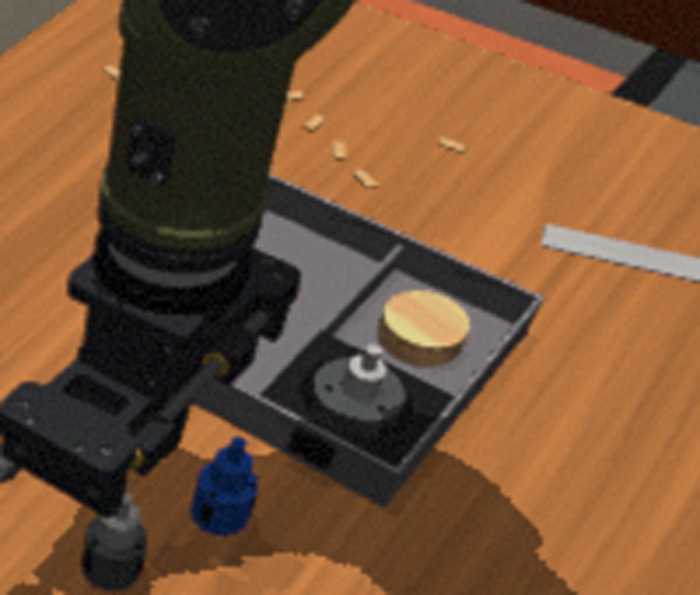

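Call:
servo_tool(deltas=[{"dx": 0.02,"dy": -0.04,"dz": 0.4,"ax": 0,"ay": 0,"az": 0,"hand": 45},{"dx": 0.02,"dy": -0.04,"dz": 0.8,"ax": 0,"ay": 0,"az": 0,"hand": 45},{"dx": 0.02,"dy": -0.04,"dz": 0.93,"ax": 0,"ay": 0,"az": 0,"hand": 45},{"dx": 0.02,"dy": -0.04,"dz": 0.93,"ax": 0,"ay": 0,"az": 0,"hand": 45},{"dx": 0.02,"dy": -0.04,"dz": 0.93,"ax": 0,"ay": 0,"az": 0,"hand": 15},{"dx": 0.02,"dy": -0.04,"dz": 0.93,"ax": 0,"ay": 0,"az": 0,"hand": 15},{"dx": 0.02,"dy": -0.04,"dz": 0.93,"ax": 0,"ay": 0,"az": 0,"hand": 15},{"dx": 0.02,"dy": -0.04,"dz": 0.93,"ax": 0,"ay": 0,"az": 0,"hand": 15}], newtons=50)

```text
clock: 18.55
tool_pos: [0.541, -0.0672, 0.0605]
eef_rot: [1.0, 0.0, -0.002, 0.0]
contact_force: [0.4, -1.3, 4.8]
opening: 0.256
```

```bash
python3 go.py .5425 -.0685 .061 0 .4508 .3925 .13 0
```

```text
t 18.55 pos [ 0.541  -0.0672  0.0605] yaw 0.01 tilt [-3.e-03 -2.e-04 -1.e+00] F [ 0.4 -1.3  4.8] open mm 22.6
d [ 0.025  0.022 -0.008] a [0.002 0.029 0.002]
d [-1.505 -7.661 -1.155] a [0.002 0.029 0.002]
```

Call:
servo_tool(deltas=[{"dx": 0,"dy": 0,"dz": -0.9,"ax": 0,"ay": 0,"az": 0,"hand": 15},{"dx": 0,"dy": -0.3,"dz": -1.7,"ax": 0,"ay": 0,"az": 0,"hand": 15},{"dx": -0.2,"dy": -1.2,"dz": -1.7,"ax": 0,"ay": 0,"az": 0,"hand": 15},{"dx": -0.4,"dy": -2.2,"dz": -1.7,"ax": 0,"ay": 0,"az": 0,"hand": 15},{"dx": -0.6,"dy": -3.2,"dz": -1.7,"ax": 0,"ay": 0,"az": 0,"hand": 15},{"dx": -0.8,"dy": -4.2,"dz": -1.7,"ax": 0,"ay": 0,"az": 0,"hand": 15},{"dx": -1,"dy": -5.2,"dz": -1.7,"ax": 0,"ay": 0,"az": 0,"hand": 15},{"dx": -1.2,"dy": -6.2,"dz": -1.6,"ax": 0,"ay": 0,"az": 0,"hand": 15},{"dx": -1.4,"dy": -7.1,"dz": -1.4,"ax": 0,"ay": 0,"az": 0,"hand": 15},{"dx": -1.5,"dy": -7.66,"dz": -1.2,"ax": 0,"ay": 0,"az": 0,"hand": 15}])

```text
clock: 19.8
tool_pos: [0.4482, 0.3968, 0.1321]
eef_rot: [1.0, 0.003, -0.003, -0.001]
contact_force: [1.6, -1.0, -0.4]
opening: 0.258
```

Call:
servo_tool(deltas=[{"dx": 0,"dy": 0,"dz": 0.1,"ax": 0,"ay": 0,"az": 0,"hand": 15},{"dx": 0,"dy": 0,"dz": 0.1,"ax": 0,"ay": 0,"az": 0,"hand": 15},{"dx": 0,"dy": 0,"dz": 0.1,"ax": 0,"ay": 0,"az": 0,"hand": 15},{"dx": 0,"dy": 0,"dz": 0.1,"ax": 0,"ay": 0,"az": 0,"hand": 15}])

```text
clock: 20.3
tool_pos: [0.4514, 0.3916, 0.1269]
eef_rot: [1.0, -0.001, -0.002, -0.0]
contact_force: [0.4, 0.4, -1.0]
opening: 0.256
```

```bash
python3 go.py .4508 .3925 .0955 0;python3 - <<'E'
from h import *
for n in("side","top"):
    p,d=eyes.snapshot(n);np.savez(f"{n}7.npz",p=p,d=d)
    b=p[240:420,60:300] if n=="side" else p[180:310,60:220]
    cv2.imwrite(f"pics/{n}7.png",cv2.resize(b[:,:,::-1],None,fx=3.2,fy=3.2,interpolation=cv2.INTER_CUBIC))
E
```

```text
t 20.3 pos [0.4514 0.3916 0.1269] yaw -0.09 tilt [-3.6e-03  4.0e-04 -1.0e+00] F [ 0.4  0.4 -1. ] open mm 22.6
d [-0.009 -0.016  0.524] a [-0.004  0.035 -0.016]
```

View pics/side7.png

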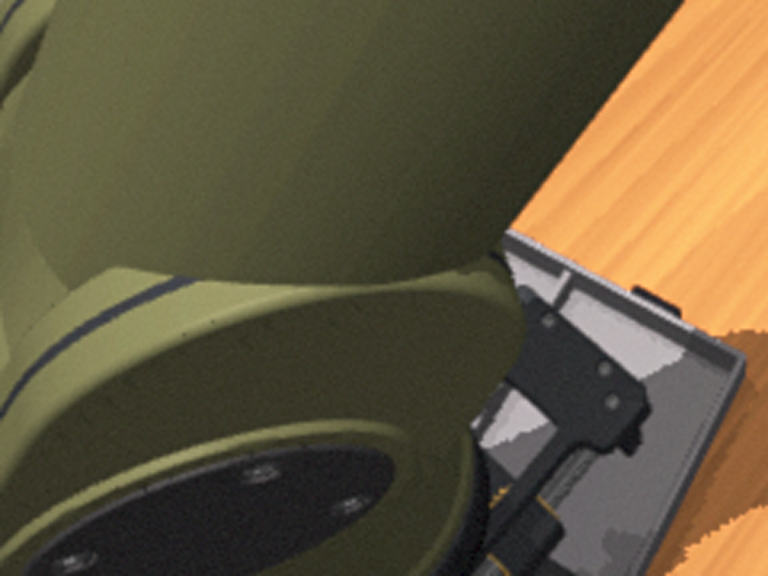

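View pics/top7.png

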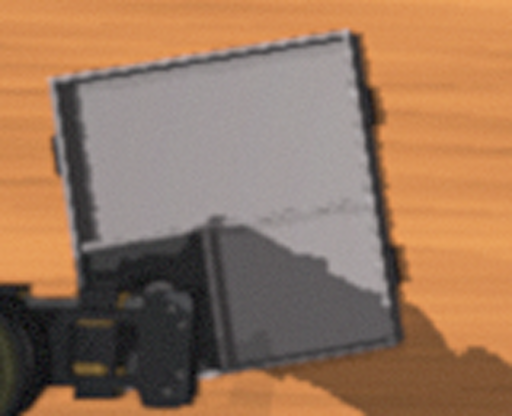

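Call:
servo_tool(deltas=[{"dx": -0.02,"dy": -0.01,"dz": 0.2,"ax": 0,"ay": 0.03,"az": 0,"hand": 15},{"dx": -0.02,"dy": -0.01,"dz": 0.4,"ax": 0,"ay": 0.03,"az": 0,"hand": 15},{"dx": -0.02,"dy": -0.01,"dz": 0.55,"ax": 0,"ay": 0.03,"az": 0,"hand": 15},{"dx": -0.02,"dy": -0.01,"dz": 0.65,"ax": 0,"ay": 0.03,"az": 0,"hand": 15},{"dx": -0.02,"dy": -0.01,"dz": 0.75,"ax": 0,"ay": 0.03,"az": 0,"hand": 15},{"dx": -0.02,"dy": -0.01,"dz": 0.75,"ax": 0,"ay": 0.03,"az": 0,"hand": 15},{"dx": -0.02,"dy": -0.01,"dz": 0.75,"ax": 0,"ay": 0.03,"az": 0,"hand": 15}], newtons=55)

```text
clock: 21.28
tool_pos: [0.4494, 0.3935, 0.0818]
eef_rot: [1.0, 0.0, -0.0, -0.0]
contact_force: [-0.0, -0.1, -2.0]
opening: 0.258
```

```bash
python3 go.py .4508 .3922 .0645 0
```

```text
t 21.27 pos [0.4494 0.3935 0.0818] yaw 0.03 tilt [-6.e-04  9.e-04 -1.e+00] F [-0.  -0.1 -2. ] open mm 22.7
d [0.024 0.022 0.288] a [-0.008  0.006  0.004]
```

Call:
servo_tool(deltas=[{"dx": 0.02,"dy": 0.02,"dz": 0.1,"ax": 0,"ay": 0,"az": 0,"hand": 15},{"dx": 0.02,"dy": 0.02,"dz": 0.15,"ax": 0,"ay": 0,"az": 0,"hand": 15},{"dx": 0.02,"dy": 0.02,"dz": 0.2,"ax": 0,"ay": 0,"az": 0,"hand": 15},{"dx": 0.02,"dy": 0.02,"dz": 0.25,"ax": 0,"ay": 0,"az": 0,"hand": 15},{"dx": 0.02,"dy": 0.02,"dz": 0.29,"ax": 0,"ay": 0,"az": 0,"hand": 15},{"dx": 0.02,"dy": 0.02,"dz": 0.29,"ax": 0,"ay": 0,"az": 0,"hand": 15}])

```text
clock: 22.02
tool_pos: [0.4508, 0.3933, 0.0644]
eef_rot: [1.0, 0.0, 0.0, -0.001]
contact_force: [-0.3, 3.8, 4.4]
opening: 0.259
```

```bash
python3 go.py .4508 .3922 .0645 0
```

```text
t 22.02 pos [0.4508 0.3933 0.0644] yaw 0.04 tilt [ 2.0e-04  2.7e-03 -1.0e+00] F [-0.3  3.8  4.4] open mm 22.8
d [ 0.     0.018 -0.001] a [-0.026 -0.002  0.007]
```

Call:
servo_tool(deltas=[{"dx": 0,"dy": -0.01,"dz": 0.03,"ax": 0,"ay": 0,"az": 0,"hand": 15},{"dx": 0,"dy": -0.01,"dz": 0.05,"ax": 0,"ay": 0,"az": 0,"hand": 15},{"dx": 0,"dy": -0.01,"dz": 0.05,"ax": 0,"ay": 0,"az": 0,"hand": 15},{"dx": 0,"dy": -0.01,"dz": 0.05,"ax": 0,"ay": 0,"az": 0,"hand": 15}])

```text
clock: 22.52
tool_pos: [0.4511, 0.3933, 0.0642]
eef_rot: [1.0, 0.0, 0.001, -0.001]
contact_force: [-3.7, 0.0, 27.1]
opening: 0.261
```

```bash
python3 go.py .4508 .3922 .0645 0
```

```text
t 22.52 pos [0.4511 0.3933 0.0642] yaw 0.01 tilt [ 0.0014  0.0019 -1.    ] F [-3.7  0.  27.1] open mm 23.0
d [-0.005  0.018 -0.005] a [-0.018 -0.014  0.002]
```

Call:
servo_tool(deltas=[{"dx": 0,"dy": 0,"dz": -0.02,"ax": 0,"ay": 0,"az": 0,"hand": 15},{"dx": 0,"dy": 0,"dz": -0.02,"ax": 0,"ay": 0,"az": 0,"hand": 45},{"dx": 0,"dy": 0,"dz": -0.02,"ax": 0,"ay": 0,"az": 0,"hand": 45},{"dx": 0,"dy": 0,"dz": -0.02,"ax": 0,"ay": 0,"az": 0,"hand": 45},{"dx": 0,"dy": 0,"dz": -0.7,"ax": 0,"ay": 0,"az": 0,"hand": 45},{"dx": 0,"dy": 0,"dz": -1.6,"ax": 0,"ay": 0,"az": 0,"hand": 60},{"dx": 0,"dy": 0,"dz": -2,"ax": 0,"ay": 0,"az": 0,"hand": 60}])

```text
clock: 23.4
tool_pos: [0.451, 0.3912, 0.1828]
eef_rot: [1.0, -0.0, -0.0, 0.001]
contact_force: [-0.0, 0.3, 0.1]
opening: 0.681
```

```bash
python3 go.py .657 .067 .14 0 .657 .067 .034 0
```

```text
t 23.4 pos [0.451  0.3912 0.1828] yaw -0.04 tilt [-2.0e-04 -1.3e-03 -1.0e+00] F [-0.   0.3  0.1] open mm 60.0
d [3.438 5.4   0.72 ] a [ 0.012  0.002 -0.007]
d [3.438 5.397 2.487] a [ 0.012  0.002 -0.007]
```

Call:
servo_tool(deltas=[{"dx": 0.5,"dy": 0.8,"dz": 0,"ax": 0,"ay": 0,"az": 0,"hand": 54},{"dx": 1,"dy": 1.6,"dz": 0,"ax": 0,"ay": 0,"az": 0,"hand": 54},{"dx": 1.5,"dy": 2.4,"dz": 0,"ax": 0,"ay": 0,"az": 0,"hand": 54},{"dx": 2,"dy": 3.2,"dz": 0,"ax": 0,"ay": 0,"az": 0,"hand": 54},{"dx": 2.5,"dy": 4,"dz": 0.2,"ax": 0,"ay": 0,"az": 0,"hand": 54},{"dx": 3.0,"dy": 4.8,"dz": 0.5,"ax": 0,"ay": 0,"az": 0,"hand": 54},{"dx": 3.43,"dy": 5.4,"dz": 1.0,"ax": 0,"ay": 0,"az": 0,"hand": 54},{"dx": 3.43,"dy": 5.4,"dz": 1.6,"ax": 0,"ay": 0,"az": 0,"hand": 54},{"dx": 3.43,"dy": 5.4,"dz": 1.6,"ax": 0,"ay": 0,"az": 0,"hand": 54}])

```text
clock: 24.52
tool_pos: [0.6525, 0.0666, 0.0809]
eef_rot: [1.0, -0.0, -0.006, 0.001]
contact_force: [-0.6, 0.2, 0.6]
opening: 0.609
```

```bash
python3 go.py .657 .067 .034 0
python3 - <<'E'
from h import *
p,d=eyes.snapshot("top");np.savez("top8.npz",p=p,d=d);C=cloud("top",d)
m=(abs(C[...,0]-.451)<.016)&(abs(C[...,1]-.392)<.016)
print(np.histogram(C[m][:,2]*1000,bins=np.arange(20,84,4)), np.median(C[m&(C[...,2]<.045)&(C[...,2]>.033)],axis=0))
cv2.imwrite("pics/top8.png",cv2.resize(p[180:310,60:220,::-1],None,fx=3.2,fy=3.2,interpolation=cv2.INTER_CUBIC))
E
```

```text
t 24.52 pos [0.6525 0.0666 0.0809] yaw -0.04 tilt [-0.011  -0.0027 -0.9999] F [-0.6  0.2  0.6] open mm 53.6
d [ 0.083 -0.009  0.78 ] a [ 0.026  0.105 -0.007]
(array([10,  7, 12, 13, 29, 54, 18,  9,  8, 30, 36,  7,  2, 14,  5]), array([20, 24, 28, 32, 36, 40, 44, 48, 52, 56, 60, 64, 68, 72, 76, 80])) [0.45134473 0.38490025 0.0408592 ]
```

View pics/top8.png

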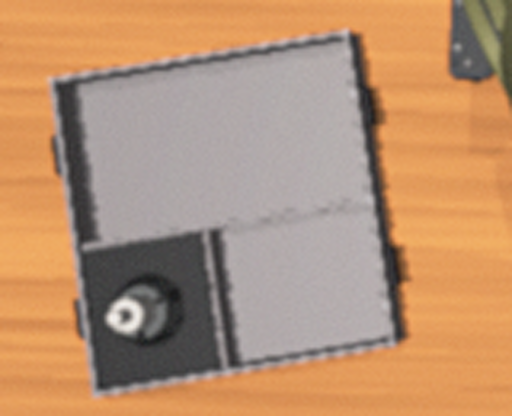

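Run:
```python
from h import *
from cases import solve
C=cloud("top",np.load("top8.npz")["d"])
p=np.load("top8.npz")["p"]
c=np.array([.451,.3925]);rr=np.hypot(C[...,0]-c[0],C[...,1]-c[1])
for a,b,lo,hi in((.028,.036,.02,.04),(.0135,.0175,.03,.05),(0,.01,.05,.066),(0,.004,.066,.09)):
    m=(rr>a)&(rr<b)&(C[...,2]>lo)&(C[...,2]<hi);print(a,b,m.sum(),C[m][:,2].mean().round(4),np.median(C[m][:,2]).round(4))
```

```text
0.028 0.036 291 0.0309 0.0309
0.0135 0.0175 69 0.0389 0.0397
0 0.01 60 0.0593 0.0603
0 0.004 6 0.0713 0.0716
```

Call:
servo_tool(deltas=[{"dx": 0.06,"dy": 0,"dz": 0.4,"ax": 0,"ay": 0.05,"az": 0,"hand": 54},{"dx": 0.06,"dy": 0,"dz": 0.7,"ax": 0,"ay": 0.05,"az": 0,"hand": 54},{"dx": 0.06,"dy": 0,"dz": 0.78,"ax": 0,"ay": 0.05,"az": 0,"hand": 54},{"dx": 0.06,"dy": 0,"dz": 0.78,"ax": 0,"ay": 0.05,"az": 0,"hand": 54},{"dx": 0.06,"dy": 0,"dz": 0.78,"ax": 0,"ay": 0.05,"az": 0,"hand": 54}])

```text
clock: 25.2
tool_pos: [0.6605, 0.069, 0.0389]
eef_rot: [1.0, 0.0, 0.003, -0.0]
contact_force: [-0.6, 0.1, 0.3]
opening: 0.612
```

```bash
python3 go.py .657 .067 .033 0
```

```text
t 25.2 pos [0.6605 0.069  0.0389] yaw 0.03 tilt [ 5.6e-03  7.0e-04 -1.0e+00] F [-0.6  0.1  0.3] open mm 53.9
d [-0.058  0.034  0.097] a [-0.007 -0.053  0.005]
```

Call:
servo_tool(deltas=[{"dx": -0.04,"dy": 0.03,"dz": 0.09,"ax": 0,"ay": -0.05,"az": 0,"hand": 54},{"dx": -0.04,"dy": 0.03,"dz": 0.09,"ax": 0,"ay": -0.05,"az": 0,"hand": 54},{"dx": -0.04,"dy": 0.03,"dz": 0.09,"ax": 0,"ay": -0.05,"az": 0,"hand": 28},{"dx": -0.04,"dy": 0.03,"dz": 0.09,"ax": 0,"ay": -0.05,"az": 0,"hand": 28},{"dx": -0.04,"dy": 0.03,"dz": 0.09,"ax": 0,"ay": -0.05,"az": 0,"hand": 28},{"dx": -0.04,"dy": 0.03,"dz": 0.09,"ax": 0,"ay": -0.05,"az": 0,"hand": 28}], newtons=25)

```text
clock: 25.95
tool_pos: [0.6577, 0.0672, 0.0327]
eef_rot: [1.0, 0.0, -0.0, -0.0]
contact_force: [0.7, -0.3, -0.4]
opening: 0.423
```

```bash
python3 go.py .657 .067 .033 0 .472 .288 .14 11 .472 .288 .14 0; python3 -c "
from h import *
print(r.get_state()['q'].round(3))"
```

```text
t 25.95 pos [0.6577 0.0672 0.0327] yaw 0.03 tilt [-7.e-04  7.e-04 -1.e+00] F [ 0.7 -0.3 -0.4] open mm 37.3
d [-0.011  0.003 -0.006] a [-0.006  0.007  0.005]
d [-3.093 -3.683 -1.784] a [-0.007  0.006 -1.828]
d [-3.093 -3.683 -1.784] a [-0.006  0.007  0.005]
[-0.05   1.047 -0.233  1.566  0.375  0.574 -2.058]
```

Call:
servo_tool(deltas=[{"dx": 0,"dy": 0,"dz": -1,"ax": 0,"ay": 0,"az": 0,"hand": 28},{"dx": -0.2,"dy": -0.2,"dz": -1.8,"ax": 0,"ay": 0,"az": 0,"hand": 28},{"dx": -0.8,"dy": -0.9,"dz": -1.9,"ax": 0,"ay": 0,"az": -0.5,"hand": 28},{"dx": -1.4,"dy": -1.6,"dz": -1.9,"ax": 0,"ay": 0,"az": -1,"hand": 28},{"dx": -2,"dy": -2.3,"dz": -1.9,"ax": 0,"ay": 0,"az": -1.5,"hand": 28},{"dx": -2.6,"dy": -3,"dz": -1.9,"ax": 0,"ay": 0,"az": -1.83,"hand": 28},{"dx": -3.08,"dy": -3.6,"dz": -1.8,"ax": 0,"ay": 0,"az": -1.83,"hand": 28},{"dx": -3.08,"dy": -3.6,"dz": -1.4,"ax": 0,"ay": 0,"az": -1.83,"hand": 28},{"dx": -3.08,"dy": -3.6,"dz": -0.9,"ax": 0,"ay": 0,"az": -1.83,"hand": 28},{"dx": -3.08,"dy": -3.6,"dz": -0.9,"ax": 0,"ay": 0,"az": -1.83,"hand": 28}])

```text
clock: 27.2
tool_pos: [0.4715, 0.2823, 0.0854]
eef_rot: [0.995, 0.096, -0.002, 0.001]
contact_force: [-0.1, 0.4, -0.6]
opening: 0.422
```

```bash
python3 go.py .4725 .283 .037 11
python3 - <<'E'
from h import *
p,d=eyes.snapshot("top")
cv2.imwrite("pics/top9.png",cv2.resize(p[180:310,60:220,::-1],None,fx=3.2,fy=3.2,interpolation=cv2.INTER_CUBIC))
E
```

```text
t 27.2 pos [0.4715 0.2823 0.0854] yaw 11.04 tilt [-0.004 -0.002 -1.   ] F [-0.1  0.4 -0.6] open mm 37.2
d [ 0.022 -0.009  0.807] a [0.012 0.041 0.007]
```

View pics/top9.png

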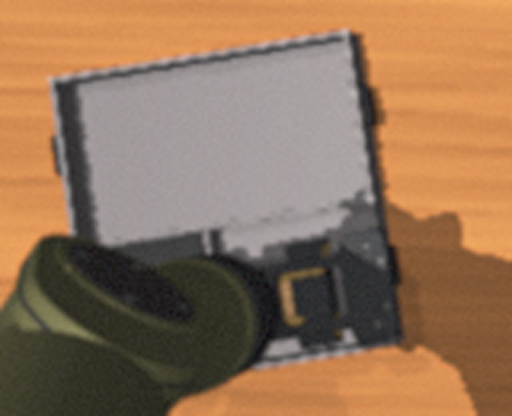

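Call:
servo_tool(deltas=[{"dx": 0.02,"dy": 0,"dz": 0.4,"ax": 0,"ay": 0.04,"az": 0,"hand": 28},{"dx": 0.02,"dy": 0,"dz": 0.7,"ax": 0,"ay": 0.04,"az": 0,"hand": 28},{"dx": 0.02,"dy": 0,"dz": 0.8,"ax": 0,"ay": 0.04,"az": 0,"hand": 28},{"dx": 0.02,"dy": 0,"dz": 0.8,"ax": 0,"ay": 0.04,"az": 0,"hand": 28},{"dx": 0.02,"dy": 0,"dz": 0.8,"ax": 0,"ay": 0.04,"az": 0,"hand": 28}])

```text
clock: 27.88
tool_pos: [0.4742, 0.2834, 0.0394]
eef_rot: [0.995, 0.096, 0.002, -0.001]
contact_force: [-0.2, 0.4, 0.4]
opening: 0.421
```

```bash
python3 go.py .4725 .283 .037 11
```

```text
t 27.88 pos [0.4742 0.2834 0.0394] yaw 11.0 tilt [ 0.004   0.0019 -1.    ] F [-0.2  0.4  0.4] open mm 37.1
d [-0.029  0.002  0.04 ] a [-0.011 -0.041 -0.001]
```

Call:
servo_tool(deltas=[{"dx": 0,"dy": 0,"dz": 0.035,"ax": 0,"ay": -0.02,"az": 0,"hand": 28},{"dx": 0,"dy": 0,"dz": 0.035,"ax": 0,"ay": -0.02,"az": 0,"hand": 28},{"dx": 0,"dy": 0,"dz": 0.035,"ax": 0,"ay": -0.02,"az": 0,"hand": 48},{"dx": 0,"dy": 0,"dz": 0.035,"ax": 0,"ay": -0.02,"az": 0,"hand": 48},{"dx": 0,"dy": 0,"dz": 0.035,"ax": 0,"ay": -0.02,"az": 0,"hand": 48},{"dx": 0,"dy": 0,"dz": -0.6,"ax": 0,"ay": 0,"az": 0,"hand": 48},{"dx": 0,"dy": 0,"dz": -1.5,"ax": 0,"ay": 0,"az": 0,"hand": 48},{"dx": 0,"dy": 0,"dz": -2.2,"ax": 0,"ay": 0,"az": 0,"hand": 48}])

```text
clock: 28.88
tool_pos: [0.4735, 0.2831, 0.1727]
eef_rot: [0.995, 0.096, 0.002, -0.001]
contact_force: [0.8, 0.4, -0.5]
opening: 0.542
```

```bash
python3 go.py
python3 - <<'E'
from h import *
z=np.load("top0.npz");p=z["p"]
cv2.imwrite("pics/c8.png",cv2.resize(p[172:215,272:345,::-1],None,fx=10,fy=10,interpolation=cv2.INTER_CUBIC))
E
```

```text
t 28.88 pos [0.4735 0.2831 0.1727] yaw 11.01 tilt [ 0.0039  0.0018 -1.    ] F [ 0.8  0.4 -0.5] open mm 47.7
```

View pics/c8.png

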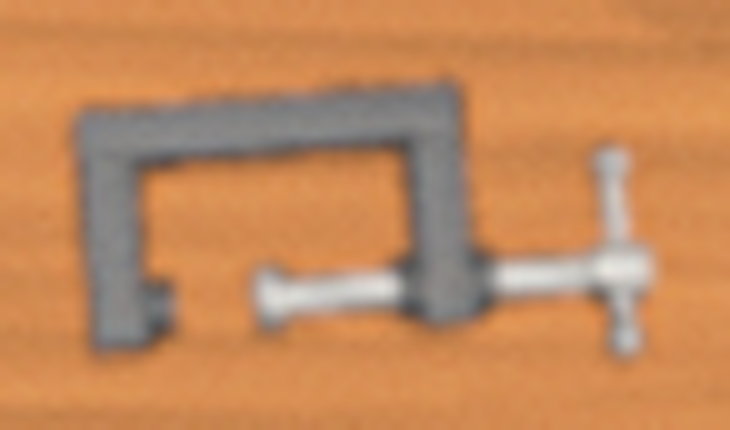

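```bash
python3 - <<'E'
from h import *
f=lambda a,b:((a+.5)/10-.5+272,(b+.5)/10-.5+172)
A=onz("top",*f(80,133),.016)[:2];B=onz("top",*f(460,112),.016)[:2]
print(A,B,np.linalg.norm(A-B));u=(A-B)/np.linalg.norm(A-B);print("clamp yaw",np.degrees(np.arctan2(u[1],u[0])))
g=B+u*.035;n=np.array([-u[1],u[0]]);print("grip pt (clamp x=10)",g,"origin",g-u*.010+n*.026)
# side check, crop c2 scale 3.2 off(170,160): spine end corner outer
f2=lambda a,b:((a+.5)/3.2-.5+170,(b+.5)/3.2-.5+160)
for q in((372,76),(310,147)):print("side",onz("side",*f2(*q),.016))
print(eyes.camera_model("side")["pose"][0,3])
E
python3 go.py .664 -.035 .14 45 .664 -.035 .14 90
```

```text
[ 0.67726578 -0.00320091] [ 0.6847996  -0.09522951] 0.09233645815243016
clamp yaw 94.68001523810108
grip pt (clamp x=10) [ 0.68194392 -0.0603462 ] origin [ 0.65684651 -0.07243422]
side [ 0.68375607 -0.08773961  0.016     ]
side [ 0.67559352 -0.00744533  0.016     ]
0.3145503732075096
t 28.88 pos [0.4735 0.2831 0.1727] yaw 11.01 tilt [ 0.0039  0.0018 -1.    ] F [ 0.8  0.4 -0.5] open mm 47.7
d [2.101 5.811 0.548] a [ 2.000e-03 -4.200e-02 -5.665e+00]
d [2.101 5.811 0.548] a [  0.019  -0.04  -13.165]
```

```bash
python3 go.py .682 -.0605 .13 94.7
```

```text
t 28.88 pos [0.4735 0.2831 0.1727] yaw 11.01 tilt [ 0.0039  0.0018 -1.    ] F [ 0.8  0.4 -0.5] open mm 47.7
d [2.313 6.286 0.715] a [  0.021  -0.04  -13.948]
```

Call:
servo_tool(deltas=[{"dx": 0.25,"dy": 0.7,"dz": 0,"ax": 0,"ay": 0,"az": -1.5,"hand": 24},{"dx": 0.5,"dy": 1.4,"dz": 0,"ax": 0,"ay": 0,"az": -3,"hand": 24},{"dx": 0.75,"dy": 2.1,"dz": 0,"ax": 0,"ay": 0,"az": -4.5,"hand": 24},{"dx": 1,"dy": 2.8,"dz": 0,"ax": 0,"ay": 0,"az": -6,"hand": 24},{"dx": 1.25,"dy": 3.5,"dz": 0,"ax": 0,"ay": 0,"az": -7.5,"hand": 24},{"dx": 1.5,"dy": 4.2,"dz": 0,"ax": 0,"ay": 0,"az": -9,"hand": 24},{"dx": 1.75,"dy": 4.9,"dz": 0,"ax": 0,"ay": 0,"az": -10.5,"hand": 24},{"dx": 2,"dy": 5.6,"dz": 0,"ax": 0,"ay": 0,"az": -12,"hand": 24},{"dx": 2.31,"dy": 6.28,"dz": 0.3,"ax": 0,"ay": -0.04,"az": -13.5,"hand": 24},{"dx": 2.31,"dy": 6.28,"dz": 0.7,"ax": 0,"ay": -0.04,"az": -13.95,"hand": 24}])

```text
clock: 30.12
tool_pos: [0.6832, -0.0659, 0.1279]
eef_rot: [0.68, 0.733, -0.001, 0.003]
contact_force: [-0.4, -0.1, -0.4]
opening: 0.268
```

Call:
servo_tool(deltas=[{"dx": 0,"dy": 0,"dz": 0.2,"ax": 0,"ay": 0,"az": 0,"hand": 24},{"dx": 0,"dy": 0,"dz": 0.5,"ax": 0,"ay": 0,"az": 0,"hand": 24},{"dx": 0,"dy": 0,"dz": 0.5,"ax": 0,"ay": 0,"az": 0,"hand": 24},{"dx": 0,"dy": 0,"dz": 0.5,"ax": 0,"ay": 0,"az": 0,"hand": 24}])

```text
clock: 30.62
tool_pos: [0.6819, -0.0595, 0.0997]
eef_rot: [0.677, 0.736, 0.0, 0.001]
contact_force: [-0.7, -0.9, 0.8]
opening: 0.271
```

```bash
python3 go.py .682 -.0605 .06 94.7 .682 -.0605 .030 94.7
python3 - <<'E'
from h import *
p,d=eyes.snapshot("side")
cv2.imwrite("pics/side10.png",cv2.resize(p[120:260,210:410,::-1],None,fx=3.8,fy=3.8,interpolation=cv2.INTER_CUBIC))
p,d=eyes.snapshot("top");np.savez("top10.npz",p=p,d=d);cv2.imwrite("pics/top10.png",p[...,::-1])
E
```

```text
t 30.62 pos [ 0.6819 -0.0595  0.0997] yaw 94.75 tilt [ 0.0018 -0.0015 -1.    ] F [-0.7 -0.9  0.8] open mm 23.9
d [-0.016 -0.001  0.663] a [0.016 0.016 0.008]
d [-1.500e-02 -1.000e-03  1.163e+00] a [0.016 0.016 0.008]
```

View pics/side10.png

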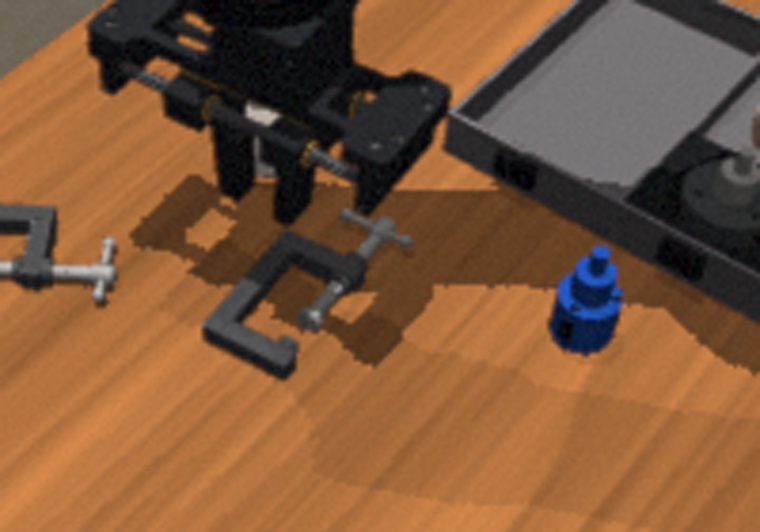

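View pics/top10.png

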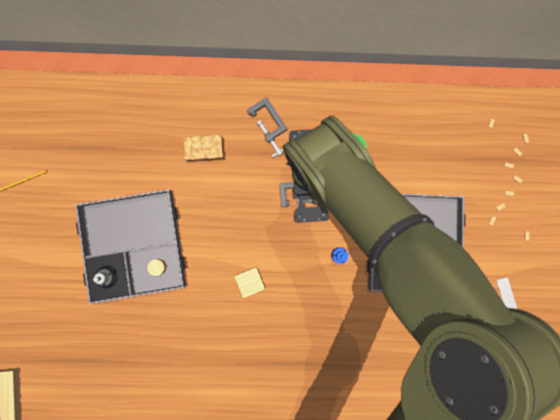

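Call:
servo_tool(deltas=[{"dx": 0,"dy": 0,"dz": 0.4,"ax": 0,"ay": 0,"az": 0,"hand": 24},{"dx": 0,"dy": 0,"dz": 0.75,"ax": 0,"ay": 0,"az": 0,"hand": 24},{"dx": 0,"dy": 0,"dz": 0.9,"ax": 0,"ay": 0,"az": 0,"hand": 24},{"dx": 0,"dy": 0,"dz": 0.9,"ax": 0,"ay": 0,"az": 0,"hand": 24}])

```text
clock: 31.22
tool_pos: [0.6808, -0.0604, 0.0436]
eef_rot: [0.677, 0.736, -0.001, 0.0]
contact_force: [-0.0, -0.3, 0.5]
opening: 0.272
```

```bash
python3 go.py .682 -.0605 .030 94.7
```

```text
t 31.23 pos [ 0.6808 -0.0604  0.0436] yaw 94.71 tilt [-0.0013 -0.0016 -1.    ] F [-0.  -0.3  0.5] open mm 23.9
d [-0.003  0.019  0.226] a [-0.014  0.014  0.002]
```

Call:
servo_tool(deltas=[{"dx": 0,"dy": 0.01,"dz": 0.15,"ax": 0,"ay": 0,"az": 0,"hand": 24},{"dx": 0,"dy": 0.01,"dz": 0.24,"ax": 0,"ay": 0,"az": 0,"hand": 24},{"dx": 0,"dy": 0.01,"dz": 0.24,"ax": 0,"ay": 0,"az": 0,"hand": 24},{"dx": 0,"dy": 0.01,"dz": 0.24,"ax": 0,"ay": 0,"az": 0,"hand": 5},{"dx": 0,"dy": 0.01,"dz": 0.24,"ax": 0,"ay": 0,"az": 0,"hand": 5},{"dx": 0,"dy": 0.01,"dz": 0.24,"ax": 0,"ay": 0,"az": 0,"hand": 5},{"dx": 0,"dy": 0.01,"dz": 0.24,"ax": 0,"ay": 0,"az": 0,"hand": 5}], newtons=40)

```text
clock: 32.1
tool_pos: [0.6826, -0.0604, 0.031]
eef_rot: [0.678, 0.736, -0.0, 0.001]
contact_force: [1.0, 0.6, 0.7]
opening: 0.148
```

```bash
python3 go.py .682 -.0605 .030 94.7 .625 -.3265 .13 89
```

```text
t 32.1 pos [ 0.6826 -0.0604  0.031 ] yaw 94.7 tilt [ 0.0016 -0.0016 -1.    ] F [1.  0.6 0.7] open mm 13.1
d [-0.001 -0.01   0.016] a [0.014 0.017 0.   ]
d [-4.345 -1.317 -1.645] a [0.015 0.016 0.95 ]
```

Call:
servo_tool(deltas=[{"dx": 0,"dy": 0,"dz": -0.7,"ax": 0,"ay": 0,"az": 0,"hand": 5},{"dx": 0,"dy": 0,"dz": -1.5,"ax": 0,"ay": 0,"az": 0,"hand": 5},{"dx": -0.4,"dy": -0.1,"dz": -2.2,"ax": 0,"ay": 0,"az": 0,"hand": 5},{"dx": -1.1,"dy": -0.4,"dz": -2.2,"ax": 0,"ay": 0,"az": 0.2,"hand": 5},{"dx": -1.8,"dy": -0.6,"dz": -2.2,"ax": 0,"ay": 0,"az": 0.4,"hand": 5},{"dx": -2.5,"dy": -0.8,"dz": -2.2,"ax": 0,"ay": 0,"az": 0.6,"hand": 5},{"dx": -3.2,"dy": -1,"dz": -2.2,"ax": 0,"ay": 0,"az": 0.8,"hand": 5},{"dx": -3.9,"dy": -1.2,"dz": -2,"ax": 0,"ay": 0,"az": 0.95,"hand": 5},{"dx": -4.34,"dy": -1.32,"dz": -1.7,"ax": 0,"ay": 0,"az": 0.95,"hand": 5},{"dx": -4.34,"dy": -1.32,"dz": -1.5,"ax": 0,"ay": 0,"az": 0.95,"hand": 5}])

```text
clock: 33.35
tool_pos: [0.6225, -0.3292, 0.1185]
eef_rot: [0.715, 0.7, -0.002, 0.0]
contact_force: [-0.4, 0.7, -3.3]
opening: 0.157
```

Call:
servo_tool(deltas=[{"dx": 0,"dy": 0,"dz": 0.2,"ax": 0,"ay": 0,"az": 0,"hand": 5},{"dx": 0,"dy": 0,"dz": 0.2,"ax": 0,"ay": 0,"az": 0,"hand": 5},{"dx": 0,"dy": 0,"dz": 0.2,"ax": 0,"ay": 0,"az": 0,"hand": 5}])

```text
clock: 33.72
tool_pos: [0.6255, -0.3247, 0.1095]
eef_rot: [0.712, 0.702, 0.0, 0.001]
contact_force: [0.1, -1.1, -2.2]
opening: 0.154
```

```bash
python3 go.py .625 -.3265 .035 89
python3 - <<'E'
from h import *
p,d=eyes.snapshot("side")
cv2.imwrite("pics/side11.png",cv2.resize(p[60:230,300:500,::-1],None,fx=3.5,fy=3.5,interpolation=cv2.INTER_CUBIC))
p,d=eyes.snapshot("top");cv2.imwrite("pics/top11.png",p[...,::-1])
E
```

```text
t 33.73 pos [ 0.6255 -0.3247  0.1095] yaw 89.13 tilt [ 0.0018 -0.001  -1.    ] F [ 0.1 -1.1 -2.2] open mm 13.5
d [-0.029 -0.01   1.242] a [0.018 0.009 0.022]
```

View pics/side11.png

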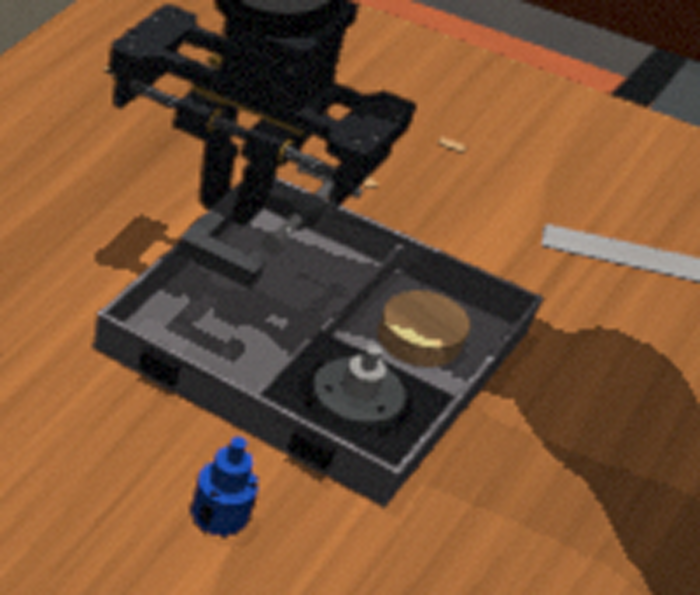

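View pics/top11.png

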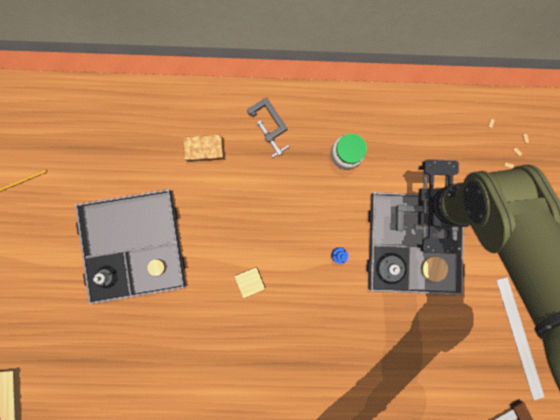

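Call:
servo_tool(deltas=[{"dx": -0.03,"dy": -0.05,"dz": 0.3,"ax": 0,"ay": 0,"az": 0,"hand": 5},{"dx": -0.03,"dy": -0.05,"dz": 0.7,"ax": 0,"ay": 0,"az": 0,"hand": 5},{"dx": -0.03,"dy": -0.05,"dz": 1.0,"ax": 0,"ay": 0,"az": 0,"hand": 5},{"dx": -0.03,"dy": -0.05,"dz": 1.15,"ax": 0,"ay": 0,"az": 0,"hand": 5},{"dx": -0.03,"dy": -0.05,"dz": 1.2,"ax": 0,"ay": 0,"az": 0,"hand": 5},{"dx": -0.03,"dy": -0.05,"dz": 1.2,"ax": 0,"ay": 0,"az": 0,"hand": 5}])

```text
clock: 34.58
tool_pos: [0.622, -0.3281, 0.0373]
eef_rot: [0.713, 0.701, -0.0, 0.001]
contact_force: [0.5, -0.3, -2.7]
opening: 0.152
```

```bash
python3 go.py .622 -.3265 .035 89
```

```text
t 34.58 pos [ 0.622  -0.3281  0.0373] yaw 89.01 tilt [ 0.0016 -0.0016 -1.    ] F [ 0.5 -0.3 -2.7] open mm 13.4
d [ 0.026 -0.001  0.038] a [0.016 0.015 0.001]
```

Call:
servo_tool(deltas=[{"dx": 0,"dy": 0,"dz": 0.04,"ax": 0,"ay": 0,"az": 0,"hand": 5},{"dx": 0,"dy": 0,"dz": 0.04,"ax": 0,"ay": 0,"az": 0,"hand": 5},{"dx": 0,"dy": 0,"dz": 0.04,"ax": 0,"ay": 0,"az": 0,"hand": 23},{"dx": 0,"dy": 0,"dz": 0.04,"ax": 0,"ay": 0,"az": 0,"hand": 23},{"dx": 0,"dy": 0,"dz": 0.04,"ax": 0,"ay": 0,"az": 0,"hand": 23},{"dx": 0,"dy": 0,"dz": -0.3,"ax": 0,"ay": 0,"az": 0,"hand": 23},{"dx": 0,"dy": 0,"dz": -1,"ax": 0,"ay": 0,"az": 0,"hand": 23},{"dx": 0,"dy": 0,"dz": -1.9,"ax": 0,"ay": 0,"az": 0,"hand": 23}])

```text
clock: 35.58
tool_pos: [0.6211, -0.3277, 0.1528]
eef_rot: [0.713, 0.701, -0.0, 0.0]
contact_force: [0.1, -1.2, 0.3]
opening: 0.263
```

```bash
python3 go.py .485 -.2722 .14 89 .485 -.2722 .14 0;python3 -c "
from h import *
print(r.get_state()['q'].round(3))"
```

```text
t 35.58 pos [ 0.6211 -0.3277  0.1528] yaw 89.03 tilt [ 0.     -0.0011 -1.    ] F [ 0.1 -1.2  0.3] open mm 23.2
d [ 0.887 -2.284  0.212] a [0.    0.01  0.004]
d [ 0.887 -2.284  0.212] a [8.0000e-03 8.0000e-03 1.4838e+01]
[ 0.764  1.016 -0.756  1.377  0.743  1.041 -0.148]
```

Call:
servo_tool(deltas=[{"dx": 0.2,"dy": -0.8,"dz": 0,"ax": 0,"ay": 0,"az": 0,"hand": 42},{"dx": 0.6,"dy": -1.6,"dz": 0,"ax": 0,"ay": 0,"az": 0,"hand": 42},{"dx": 0.88,"dy": -2.28,"dz": 0,"ax": 0,"ay": 0,"az": 0,"hand": 42},{"dx": 0.88,"dy": -2.28,"dz": 0,"ax": 0,"ay": 0,"az": 0,"hand": 42},{"dx": 0.88,"dy": -2.28,"dz": 0.2,"ax": 0,"ay": 0,"az": 0,"hand": 42},{"dx": 0.88,"dy": -2.28,"dz": 0.5,"ax": 0,"ay": 0,"az": 0,"hand": 42},{"dx": 0.88,"dy": -2.28,"dz": 0.5,"ax": 0,"ay": 0,"az": 0,"hand": 42}])

```text
clock: 36.45
tool_pos: [0.4853, -0.2727, 0.1188]
eef_rot: [0.713, 0.701, -0.001, -0.0]
contact_force: [-0.7, 0.5, -0.0]
opening: 0.477
```

```bash
python3 go.py .4845 -.2722 .066 89
```

```text
t 36.45 pos [ 0.4853 -0.2727  0.1188] yaw 89.0 tilt [-1.8e-03 -5.0e-04 -1.0e+00] F [-0.7  0.5 -0. ] open mm 42.0
d [ 0.009 -0.013  0.88 ] a [-0.017  0.005 -0.001]
```

Call:
servo_tool(deltas=[{"dx": 0,"dy": -0.01,"dz": 0.4,"ax": 0,"ay": 0,"az": 0,"hand": 42},{"dx": 0,"dy": -0.01,"dz": 0.75,"ax": 0,"ay": 0,"az": 0,"hand": 42},{"dx": 0,"dy": -0.01,"dz": 0.86,"ax": 0,"ay": 0,"az": 0,"hand": 42},{"dx": 0,"dy": -0.01,"dz": 0.86,"ax": 0,"ay": 0,"az": 0,"hand": 42},{"dx": 0,"dy": -0.01,"dz": 0.86,"ax": 0,"ay": 0,"az": 0,"hand": 15},{"dx": 0,"dy": -0.01,"dz": 0.86,"ax": 0,"ay": 0,"az": 0,"hand": 15},{"dx": 0,"dy": -0.01,"dz": 0.86,"ax": 0,"ay": 0,"az": 0,"hand": 15},{"dx": 0,"dy": -0.01,"dz": 0.89,"ax": 0,"ay": 0,"az": 0,"hand": 15},{"dx": 0,"dy": -0.01,"dz": 0.91,"ax": 0,"ay": 0,"az": 0,"hand": 15},{"dx": 0,"dy": -0.01,"dz": 0.91,"ax": 0,"ay": 0,"az": 0,"hand": 15}], newtons=50)

```text
clock: 37.7
tool_pos: [0.4858, -0.2731, 0.0693]
eef_rot: [0.713, 0.701, -0.001, 0.003]
contact_force: [-5.2, 1.4, 25.3]
opening: 0.256
```

```bash
python3 go.py .4845 -.2722 .066 89
```

```text
t 37.7 pos [ 0.4858 -0.2731  0.0693] yaw 89.01 tilt [ 0.0028 -0.0044 -1.    ] F [-5.2  1.4 25.3] open mm 22.6
d [ 0.015 -0.022  0.055] a [0.027 0.041 0.002]
```

Call:
servo_tool(deltas=[{"dx": 0,"dy": 0,"dz": 0,"ax": 0,"ay": 0,"az": 0,"hand": 15},{"dx": 0,"dy": 0,"dz": 0,"ax": 0,"ay": 0,"az": 0,"hand": 15}])

```text
clock: 37.95
tool_pos: [0.4858, -0.2731, 0.0693]
eef_rot: [0.713, 0.701, -0.001, 0.002]
contact_force: [-5.5, 0.6, 24.8]
opening: 0.252
```

Call:
servo_tool(deltas=[{"dx": 0,"dy": 0,"dz": -0.04,"ax": 0,"ay": 0,"az": 0,"hand": 42},{"dx": 0,"dy": 0,"dz": -0.04,"ax": 0,"ay": 0,"az": 0,"hand": 42},{"dx": 0,"dy": 0,"dz": -0.04,"ax": 0,"ay": 0,"az": 0,"hand": 42},{"dx": 0,"dy": 0,"dz": -0.7,"ax": 0,"ay": 0,"az": 0,"hand": 42},{"dx": 0,"dy": 0,"dz": -1.6,"ax": 0,"ay": 0,"az": 0,"hand": 42},{"dx": 0,"dy": 0,"dz": -2.6,"ax": 0,"ay": 0,"az": 0,"hand": 42},{"dx": 0,"dy": 0,"dz": -3,"ax": 0,"ay": 0,"az": 0,"hand": 42}])

```text
clock: 38.83
tool_pos: [0.4863, -0.2725, 0.2493]
eef_rot: [0.713, 0.701, 0.001, 0.003]
contact_force: [0.7, -0.2, -0.4]
opening: 0.475
```

```bash
python3 go.py .5 0 .3 60
```

```text
t 38.83 pos [ 0.4863 -0.2725  0.2493] yaw 89.01 tilt [ 0.0051 -0.0027 -1.    ] F [ 0.7 -0.2 -0.4] open mm 41.8
d [ 4.543  0.154 -0.857] a [0.055 0.012 4.836]
```

Call:
servo_tool(deltas=[{"dx": 0.9,"dy": 0,"dz": -0.3,"ax": 0,"ay": 0,"az": 0,"hand": 42},{"dx": 1.8,"dy": 0,"dz": -0.6,"ax": 0,"ay": 0,"az": 0,"hand": 42},{"dx": 2.7,"dy": 0.1,"dz": -0.8,"ax": 0,"ay": 0,"az": 0,"hand": 42},{"dx": 3.6,"dy": 0.1,"dz": -0.8,"ax": 0,"ay": 0,"az": 0,"hand": 42},{"dx": 4.5,"dy": 0.1,"dz": -0.8,"ax": 0,"ay": 0,"az": 0,"hand": 42},{"dx": 4.5,"dy": 0.1,"dz": -0.8,"ax": 0,"ay": 0,"az": 0,"hand": 42},{"dx": 4.5,"dy": 0.1,"dz": -0.8,"ax": 0,"ay": 0,"az": 0,"hand": 42}])

```text
clock: 39.7
tool_pos: [0.4954, -0.0034, 0.2933]
eef_rot: [0.713, 0.701, -0.001, 0.001]
contact_force: [0.8, -0.0, 0.1]
opening: 0.477
```

Run:
```python
from h import *
for n in("top","side"):
    p,d=eyes.snapshot(n);np.savez(f"{n}12.npz",p=p,d=d);C=cloud(n,d);cv2.imwrite(f"pics/{n}12.png",p[...,::-1])
    for nm,c,R in(("L",(.485,-.2725),.030),("S",(.451,.3925),.019)):
        rr=np.hypot(C[...,0]-c[0],C[...,1]-c[1])
        for a,b,lo,hi in((R+.008,R+.013,.02,.04),(.014,R-.002,.03,.05),(0,.01,.05,.066),(0,.004,.066,.09)):
            m=(rr>a)&(rr<b)&(C[...,2]>lo)&(C[...,2]<hi)
            if m.sum():print(n,nm,m.sum(),C[m][:,2].mean().round(4),np.median(C[m][:,2]).round(4))
    for nm,c in(("pL",(.484,-.381)),("pS",(.4735,.283))):
        rr=np.hypot(C[...,0]-c[0],C[...,1]-c[1]);m=(rr<.015);
        if m.sum():
            q=C[m];A=np.c_[q[:,:2]-c,np.ones(len(q))];print(n,nm,np.linalg.lstsq(A,q[:,2],rcond=None)[0].round(4))
b=np.load("top12.npz")["p"]
cv2.imwrite("pics/c12.png",np.hstack([cv2.resize(b[185:305,358:478,::-1],None,fx=3.3,fy=3.3),cv2.resize(b[185:305,70:190,::-1],None,fx=3.3,fy=3.3)]))
```

```text
top L 220 0.0304 0.0304
top L 313 0.0385 0.0384
top L 41 0.0587 0.0588
top L 10 0.0751 0.075
top S 170 0.031 0.0311
top S 55 0.0393 0.0405
top S 58 0.0592 0.0598
top S 9 0.0727 0.0724
top pL [0.0191 0.0174 0.0246]
top pS [-0.0599 -0.0127  0.0252]
side L 148 0.0303 0.0305
side L 202 0.0382 0.0384
side L 33 0.0589 0.0584
side L 3 0.0733 0.0737
side S 91 0.0303 0.0304
side pL [-0.0155 -0.0087  0.0244]
side pS [-0.0076  0.0067  0.0244]
```

View pics/c12.png

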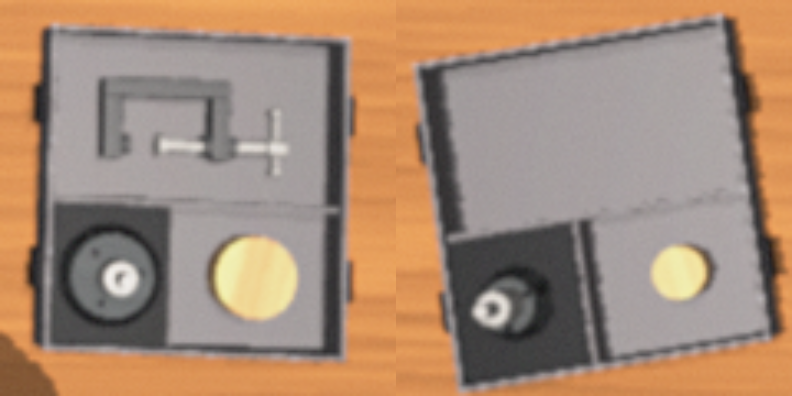

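View pics/side12.png

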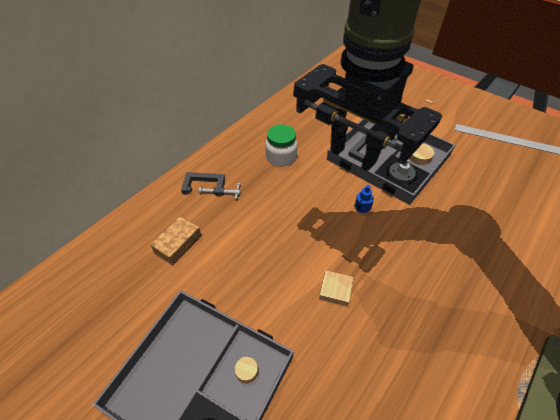

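Run:
```python
from h import *
z=np.load("top12.npz");C=cloud("top",z["d"])
for c in((.451,.3925),(.485,-.2725)):
    rr=np.hypot(C[...,0]-c[0],C[...,1]-c[1])
    for lo,hi,R in((.067,.085,.025),(.055,.064,.025),(.035,.044,.032)):
        m=(rr<R)&(C[...,2]>lo)&(C[...,2]<hi);print(c,lo,m.sum(),C[m].mean(0).round(4), C[m].min(0).round(4),C[m].max(0).round(4))
```

```text
(0.451, 0.3925) 0.067 23 [0.452  0.3978 0.0745] [0.4485 0.393  0.0679] [0.4553 0.4029 0.0807]
(0.451, 0.3925) 0.055 71 [0.4523 0.3945 0.0604] [0.4404 0.3862 0.055 ] [0.4627 0.4075 0.0635]
(0.451, 0.3925) 0.035 112 [0.4537 0.3892 0.0405] [0.4253 0.3662 0.0352] [0.4733 0.4134 0.0438]
(0.485, -0.2725) 0.067 19 [ 0.4859 -0.271   0.0742] [ 0.4819 -0.2763  0.0673] [ 0.4903 -0.2672  0.0781]
(0.485, -0.2725) 0.055 65 [ 0.4858 -0.2704  0.0584] [ 0.4734 -0.2825  0.0555] [ 0.4965 -0.2596  0.064 ]
(0.485, -0.2725) 0.035 390 [ 0.4859 -0.2706  0.0386] [ 0.457  -0.3018  0.0351] [ 0.5136 -0.2416  0.0436]
```

Run:
```python
from h import *
for k in("top8","top12"):
  z=np.load(k+".npz");C=cloud("top",z["d"])
  for c,Rc in(((.451,.3925),.019),((.485,-.2725),.030)):
    rr=np.hypot(C[...,0]-c[0],C[...,1]-c[1])
    for nm,lo,hi,R in(("collar",.056,.066,.013),("cup",.034,.047,Rc)):
        m=(rr<R)&(C[...,2]>lo)&(C[...,2]<hi);q=C[m]
        for _ in range(4):
            A=np.c_[q[:,:2]-c,np.ones(len(q))];s=np.linalg.lstsq(A,q[:,2],rcond=None)[0];e=q[:,2]-A@s;q=q[abs(e)<max(2*e.std(),.001)]
        print(k,c,nm,len(q),"slopes deg",np.degrees(s[:2]).round(1),"z0",s[2].round(4))
p=np.load("top12.npz")["p"]
cv2.imwrite("pics/c13.png",np.hstack([cv2.resize(p[258:298,84:130,::-1],None,fx=8,fy=8,interpolation=cv2.INTER_CUBIC),cv2.resize(p[248:288,366:412,::-1],None,fx=8,fy=8,interpolation=cv2.INTER_CUBIC)]))
```

```text
top8 (0.451, 0.3925) collar 57 slopes deg [-0.4  2.3] z0 0.0602
top8 (0.451, 0.3925) cup 105 slopes deg [-0.9  1.5] z0 0.0411
top8 (0.485, -0.2725) collar 59 slopes deg [-0.3 -2.8] z0 0.059
top8 (0.485, -0.2725) cup 356 slopes deg [0.1 0.5] z0 0.039
top12 (0.451, 0.3925) collar 58 slopes deg [ 4.  -7.7] z0 0.0613
top12 (0.451, 0.3925) cup 93 slopes deg [ 0.7 -2.5] z0 0.0408
top12 (0.485, -0.2725) collar 61 slopes deg [-1.2 -0.9] z0 0.0584
top12 (0.485, -0.2725) cup 346 slopes deg [ 0.7 -0.3] z0 0.0384
```

View pics/c13.png

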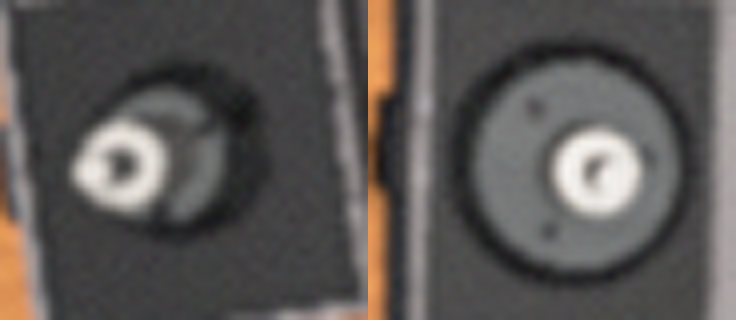

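Run:
```python
from h import *
def proj(n,P):
    m=eyes.camera_model(n);M=np.linalg.inv(m["pose"]);q=(np.c_[P,np.ones(len(P))]@M.T)[:,:3]
    return np.c_[m["cx"]+m["fx"]*q[:,0]/-q[:,2],m["cy"]-m["fy"]*q[:,1]/-q[:,2]]
p=np.load("top12.npz")["p"]
out=[]
t=np.linspace(0,2*np.pi,60)
for (x,y),Rc,(v0,u0) in(((.451,.3935),.019,(258,84)),((.485,-.2723),.030,(248,366))):
    im=cv2.resize(p[v0:v0+40,u0:u0+46,::-1],None,fx=8,fy=8,interpolation=cv2.INTER_CUBIC)
    for z,R,col in((.030,Rc+.0044,(0,255,255)),(.038,Rc,(0,0,255)),(.058,.012,(0,255,0)),(.074,.005,(255,0,0))):
        uv=proj("top",np.c_[x+R*np.cos(t),y+R*np.sin(t),0*t+z]);uv=((uv+.5-(u0,v0))*8).astype(int)
        cv2.polylines(im,[uv],True,col,1)
    out.append(im)
cv2.imwrite("pics/c14.png",np.hstack(out))
```

```text
(no output)
```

View pics/c14.png

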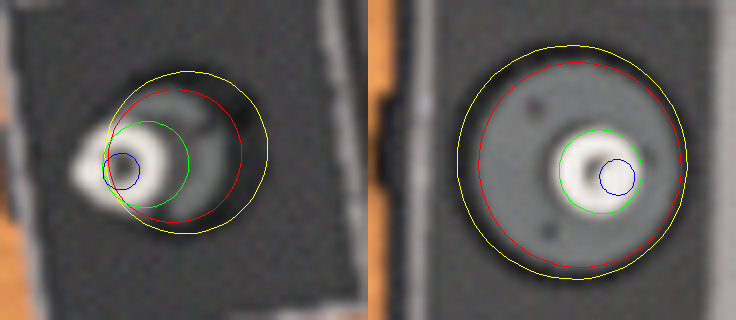

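Run:
```python
from h import *
f=lambda a,b:((a)/11-.5+82,(b)/11-.5+250)
for q in((272.5,294),(397,290),(148,290),(272,170),(272,418)):print(q,onz("top",*f(*q),.03)[:2].round(4))
# floor blob centre z=.004 (partly hidden on left by mouth? no, right by right rim)
p=np.load("top0.npz")["p"]
g=p.max(2);m=(g[262:292,95:122]>110).astype(np.uint8);cn=max(cv2.findContours(m,0,cv2.CHAIN_APPROX_NONE)[0],key=cv2.contourArea)[:,0]+(95,262)
print(cn.min(0),cn.max(0),onz("top",cn[:,0].min()-.5,276,.004)[:2],onz("top",(108),cn[:,1].min()-.5,.004)[:2],onz("top",108,cn[:,1].max()+.5,.004)[:2])
# same for large hole as a reference (true ~ .485,-.2723)
m=(g[245:292,370:408]>110).astype(np.uint8);m[:, :6]=0;cn=max(cv2.findContours(m,0,cv2.CHAIN_APPROX_NONE)[0],key=cv2.contourArea)[:,0]+(370,245)
print(cn.min(0),cn.max(0),onz("top",cn[:,0].max()+.5,268,.004)[:2],onz("top",388,cn[:,1].min()-.5,.004)[:2],onz("top",388,cn[:,1].max()+.5,.004)[:2])
```

```text
(272.5, 294) [0.4518 0.3947]
(397, 290) [0.4532 0.3688]
(148, 290) [0.4521 0.4208]
(272, 170) [0.4778 0.3961]
(272, 418) [0.4259 0.3936]
[104 268] [116 282] [0.44893299 0.41171633] [0.46928805 0.40206292] [0.43377363 0.40035831]
[377 255] [399 279] [ 0.48251579 -0.30080454] [ 0.51467075 -0.27226662] [ 0.45414991 -0.272774  ]
```

```bash
python3 go.py .4515 .394 .16 0
```

```text
t 39.8 pos [ 0.4955 -0.0045  0.2933] yaw 88.85 tilt [-2.0e-04 -2.7e-03 -1.0e+00] F [ 0.9 -0.9 -0.2] open mm 42.1
d [ 6.631 -0.865  2.204] a [ 0.019  0.022 14.809]
```

Call:
servo_tool(deltas=[{"dx": 0.7,"dy": -0.1,"dz": 0,"ax": 0,"ay": 0,"az": 1.6,"hand": 58},{"dx": 1.4,"dy": -0.2,"dz": 0,"ax": 0,"ay": 0,"az": 3.2,"hand": 58},{"dx": 2.1,"dy": -0.3,"dz": 0,"ax": 0,"ay": 0,"az": 4.8,"hand": 58},{"dx": 2.8,"dy": -0.4,"dz": 0,"ax": 0,"ay": 0,"az": 6.4,"hand": 58},{"dx": 3.5,"dy": -0.5,"dz": 0.2,"ax": 0,"ay": 0,"az": 8,"hand": 58},{"dx": 4.2,"dy": -0.6,"dz": 0.5,"ax": 0,"ay": 0,"az": 9.6,"hand": 58},{"dx": 4.9,"dy": -0.7,"dz": 0.9,"ax": 0,"ay": 0,"az": 11.2,"hand": 58},{"dx": 5.6,"dy": -0.8,"dz": 1.4,"ax": 0,"ay": 0,"az": 12.8,"hand": 58},{"dx": 6.3,"dy": -0.86,"dz": 1.8,"ax": 0,"ay": 0,"az": 14.3,"hand": 58},{"dx": 6.63,"dy": -0.86,"dz": 2.2,"ax": 0,"ay": 0,"az": 14.8,"hand": 58}])

```text
clock: 41.05
tool_pos: [0.4512, 0.3973, 0.1599]
eef_rot: [1.0, 0.001, 0.0, 0.0]
contact_force: [0.1, -0.1, -0.3]
opening: 0.658
```

Call:
servo_tool(deltas=[{"dx": 0,"dy": 0,"dz": 0.4,"ax": 0,"ay": 0,"az": 0,"hand": 58},{"dx": 0,"dy": 0,"dz": 0.4,"ax": 0,"ay": 0,"az": 0,"hand": 58},{"dx": 0,"dy": 0,"dz": 0.4,"ax": 0,"ay": 0,"az": 0,"hand": 58}])

```text
clock: 41.42
tool_pos: [0.4522, 0.3948, 0.1377]
eef_rot: [1.0, 0.001, 0.001, 0.001]
contact_force: [0.1, 0.6, -0.1]
opening: 0.657
```

```bash
python3 go.py .4515 .394 .069 0
```

```text
t 41.42 pos [0.4522 0.3948 0.1377] yaw 0.1 tilt [ 0.0015 -0.0015 -1.    ] F [ 0.1  0.6 -0.1] open mm 57.9
d [-0.013  0.012  1.144] a [ 0.015 -0.015  0.016]
```

Call:
servo_tool(deltas=[{"dx": -0.01,"dy": 0.01,"dz": 0.5,"ax": 0,"ay": 0,"az": 0,"hand": 58},{"dx": -0.01,"dy": 0.01,"dz": 0.9,"ax": 0,"ay": 0,"az": 0,"hand": 58},{"dx": -0.01,"dy": 0.01,"dz": 1.12,"ax": 0,"ay": 0,"az": 0,"hand": 58},{"dx": -0.01,"dy": 0.01,"dz": 1.12,"ax": 0,"ay": 0,"az": 0,"hand": 58},{"dx": -0.01,"dy": 0.01,"dz": 1.12,"ax": 0,"ay": 0,"az": 0,"hand": 15},{"dx": -0.01,"dy": 0.01,"dz": 1.12,"ax": 0,"ay": 0,"az": 0,"hand": 15},{"dx": -0.01,"dy": 0.01,"dz": 1.12,"ax": 0,"ay": 0,"az": 0,"hand": 15},{"dx": -0.01,"dy": 0.01,"dz": 1.12,"ax": 0,"ay": 0,"az": 0,"hand": 15},{"dx": -0.01,"dy": 0.01,"dz": 1.12,"ax": 0,"ay": 0,"az": 0,"hand": 15}], newtons=45)

```text
clock: 42.55
tool_pos: [0.4508, 0.3956, 0.0703]
eef_rot: [1.0, 0.002, 0.001, 0.0]
contact_force: [0.8, -0.0, 3.4]
opening: 0.259
```

```bash
python3 go.py .4515 .394 .069 0
```

```text
t 42.55 pos [0.4508 0.3956 0.0703] yaw 0.22 tilt [ 1.7e-03 -5.0e-04 -1.0e+00] F [ 0.8 -0.   3.4] open mm 22.8
d [0.012 0.026 0.022] a [ 0.005 -0.016  0.036]
```

Call:
servo_tool(deltas=[{"dx": 0,"dy": 0.02,"dz": 0.02,"ax": 0,"ay": 0,"az": 0,"hand": 15},{"dx": 0,"dy": 0.02,"dz": 0.04,"ax": 0,"ay": 0,"az": 0,"hand": 15},{"dx": 0,"dy": 0.02,"dz": 0.06,"ax": 0,"ay": 0,"az": 0,"hand": 15},{"dx": 0,"dy": 0.02,"dz": 0.06,"ax": 0,"ay": 0,"az": 0,"hand": 15}], newtons=55)

```text
clock: 43.05
tool_pos: [0.4515, 0.3952, 0.0695]
eef_rot: [1.0, 0.002, 0.002, -0.001]
contact_force: [-3.4, -2.9, 24.3]
opening: 0.253
```

```bash
python3 go.py .4515 .394 .069 0
```

```text
t 43.05 pos [0.4515 0.3952 0.0695] yaw 0.21 tilt [ 0.0041  0.0014 -1.    ] F [-3.4 -2.9 24.3] open mm 22.3
d [-0.     0.019  0.009] a [-0.014 -0.039  0.035]
```

Call:
servo_tool(deltas=[{"dx": 0,"dy": 0,"dz": -0.04,"ax": 0,"ay": 0,"az": 0,"hand": 15},{"dx": 0,"dy": 0,"dz": -0.05,"ax": 0,"ay": 0,"az": 0,"hand": 15}])

```text
clock: 43.3
tool_pos: [0.451, 0.3951, 0.0699]
eef_rot: [1.0, 0.002, 0.001, -0.001]
contact_force: [-0.6, 3.1, 3.6]
opening: 0.254
```

Call:
servo_tool(deltas=[{"dx": 0,"dy": 0,"dz": 0,"ax": 0,"ay": 0,"az": 0,"hand": 28},{"dx": 0,"dy": 0,"dz": 0,"ax": 0,"ay": 0,"az": 0,"hand": 34},{"dx": 0,"dy": 0,"dz": 0,"ax": 0,"ay": 0,"az": 0,"hand": 45},{"dx": 0,"dy": 0,"dz": 0,"ax": 0,"ay": 0,"az": 0,"hand": 50},{"dx": 0,"dy": 0,"dz": -0.2,"ax": 0,"ay": 0,"az": 0,"hand": 50},{"dx": 0,"dy": 0,"dz": -0.8,"ax": 0,"ay": 0,"az": 0,"hand": 50},{"dx": 0,"dy": 0,"dz": -1.8,"ax": 0,"ay": 0,"az": 0,"hand": 50},{"dx": 0,"dy": 0,"dz": -2.6,"ax": 0,"ay": 0,"az": 0,"hand": 50},{"dx": 0.9,"dy": 0.6,"dz": -3,"ax": 0,"ay": 0,"az": 0,"hand": 50},{"dx": 1.8,"dy": 1.3,"dz": -3,"ax": 0,"ay": 0,"az": 0,"hand": 50}])

```text
clock: 44.55
tool_pos: [0.5505, 0.325, 0.2529]
eef_rot: [1.0, 0.003, 0.003, -0.001]
contact_force: [0.9, 0.8, -1.0]
opening: 0.566
```

Call:
servo_tool(deltas=[{"dx": 0.2,"dy": 0.9,"dz": 0,"ax": 0,"ay": 0,"az": 0,"hand": 50},{"dx": 0.4,"dy": 1.8,"dz": 0,"ax": 0,"ay": 0,"az": 0,"hand": 50},{"dx": 0.6,"dy": 2.7,"dz": 0,"ax": 0,"ay": 0,"az": 0,"hand": 50},{"dx": 0.8,"dy": 3.6,"dz": 0,"ax": 0,"ay": 0,"az": 0,"hand": 50},{"dx": 0.8,"dy": 4.2,"dz": 0,"ax": 0,"ay": 0,"az": 0,"hand": 50}])

```text
clock: 45.18
tool_pos: [0.5985, 0.0681, 0.2504]
eef_rot: [1.0, -0.0, 0.001, 0.002]
contact_force: [0.3, -0.5, -0.2]
opening: 0.564
```

```bash
cat > ov.py <<'E'
from h import *
import sys
def proj(n,P):
    m=eyes.camera_model(n);M=np.linalg.inv(m["pose"]);q=(np.c_[P,np.ones(len(P))]@M.T)[:,:3]
    return np.c_[m["cx"]+m["fx"]*q[:,0]/-q[:,2],m["cy"]-m["fy"]*q[:,1]/-q[:,2]]
p,d=eyes.snapshot("top");k=sys.argv[1];np.savez(f"top{k}.npz",p=p,d=d)
out=[];t=np.linspace(0,2*np.pi,60)
for (x,y),Rc,(v0,u0) in(((.4515,.394),.019,(258,84)),((.485,-.2723),.030,(248,366))):
    im=cv2.resize(p[v0:v0+40,u0:u0+46,::-1],None,fx=8,fy=8,interpolation=cv2.INTER_CUBIC)
    for z,R,col in((.030,Rc+.0044,(0,255,255)),(.038,Rc,(0,0,255)),(.058,.012,(0,255,0)),(.074,.005,(255,0,0))):
        uv=proj("top",np.c_[x+R*np.cos(t),y+R*np.sin(t),0*t+z]);uv=((uv+.5-(u0,v0))*8).astype(int)
        cv2.polylines(im,[uv],True,col,1)
    out.append(im)
cv2.imwrite(f"pics/ov{k}.png",np.hstack(out))
E
python3 ov.py 15; python3 go.py
```

```text
t 45.23 pos [0.5982 0.0619 0.2501] yaw -0.36 tilt [ 7.0e-04 -8.7e-03 -1.0e+00] F [-0.9 -3.9 -1. ] open mm 49.9
```

View pics/ov15.png

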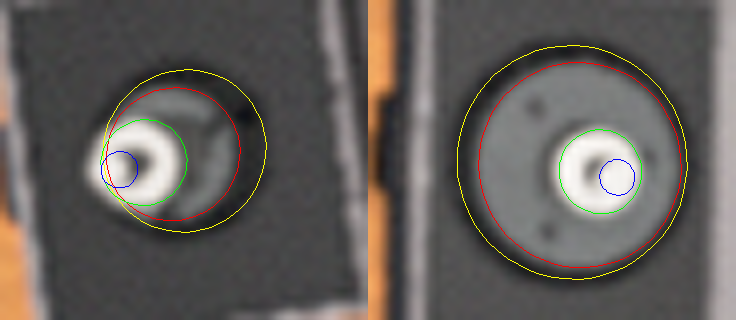

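Run:
```python
from h import *
C=cloud("top",np.load("top15.npz")["d"])
for c,Rc in(((.4515,.3955),.019),((.485,-.2725),.030)):
    rr=np.hypot(C[...,0]-c[0],C[...,1]-c[1])
    for nm,lo,hi,a,R in(("foam",.02,.04,Rc+.008,Rc+.014),("cup",.034,.047,.014,Rc-.002),("collar",.055,.066,0,.012),("shank",.068,.09,0,.006)):
        m=(rr>a)&(rr<R)&(C[...,2]>lo)&(C[...,2]<hi);print(c,nm,m.sum(),np.median(C[m],axis=0).round(4))
p,d=eyes.snapshot("side");cv2.imwrite("pics/side16.png",p[...,::-1])
```

```text
(0.4515, 0.3955) foam 198 [0.4482 0.3959 0.0313]
(0.4515, 0.3955) cup 39 [0.4539 0.3897 0.0404]
(0.4515, 0.3955) collar 64 [0.4536 0.3923 0.0603]
(0.4515, 0.3955) shank 21 [0.4511 0.3942 0.0749]
(0.485, -0.2725) foam 269 [ 0.4837 -0.2728  0.0303]
(0.485, -0.2725) cup 316 [ 0.4851 -0.271   0.0386]
(0.485, -0.2725) collar 60 [ 0.4861 -0.2689  0.0588]
(0.485, -0.2725) shank 20 [ 0.4861 -0.2714  0.0732]
```

View pics/side16.png

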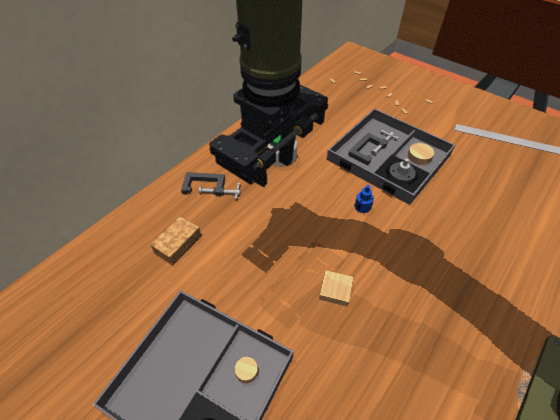

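```bash
python3 go.py .4515 .3945 .13 0
```

```text
t 45.27 pos [0.598  0.0652 0.2501] yaw -0.29 tilt [ 8.0e-04 -6.4e-03 -1.0e+00] F [ 1.3 -0.2  0.7] open mm 49.9
d [-2.472 -5.489  1.965] a [ 0.061 -0.008 -0.048]
```

Call:
servo_tool(deltas=[{"dx": -0.4,"dy": -0.9,"dz": 0,"ax": 0,"ay": 0,"az": 0,"hand": 0},{"dx": -0.8,"dy": -1.8,"dz": 0,"ax": 0,"ay": 0,"az": 0,"hand": 0},{"dx": -1.2,"dy": -2.7,"dz": 0,"ax": 0,"ay": 0,"az": 0,"hand": 0},{"dx": -1.6,"dy": -3.6,"dz": 0,"ax": 0,"ay": 0,"az": 0,"hand": 0},{"dx": -2,"dy": -4.5,"dz": 0.2,"ax": 0,"ay": 0,"az": 0,"hand": 0},{"dx": -2.4,"dy": -5.3,"dz": 0.8,"ax": 0,"ay": 0,"az": 0,"hand": 0},{"dx": -2.47,"dy": -5.49,"dz": 1.4,"ax": 0.05,"ay": 0,"az": 0,"hand": 0},{"dx": -2.47,"dy": -5.49,"dz": 1.97,"ax": 0.05,"ay": 0,"az": 0,"hand": 0},{"dx": -2.47,"dy": -5.49,"dz": 1.97,"ax": 0.05,"ay": 0,"az": 0,"hand": 0},{"dx": -2.47,"dy": -5.49,"dz": 1.97,"ax": 0.05,"ay": 0,"az": 0,"hand": 0}], newtons=10)

```text
clock: 46.52
tool_pos: [0.4489, 0.4016, 0.1322]
eef_rot: [1.0, 0.002, 0.001, -0.003]
contact_force: [0.2, 0.3, 0.5]
opening: 0.004
```

```bash
python3 go.py .4512 .3948 .102 0
```

```text
t 46.52 pos [0.4489 0.4016 0.1322] yaw 0.22 tilt [ 0.0021  0.0052 -1.    ] F [0.2 0.3 0.5] open mm 0.3
d [0.037 0.116 0.502] a [-0.05  -0.02   0.037]
```

Call:
servo_tool(deltas=[{"dx": 0.02,"dy": 0.08,"dz": 0.3,"ax": -0.04,"ay": 0,"az": 0,"hand": 0},{"dx": 0.02,"dy": 0.08,"dz": 0.45,"ax": -0.04,"ay": 0,"az": 0,"hand": 0},{"dx": 0.02,"dy": 0.08,"dz": 0.45,"ax": -0.04,"ay": 0,"az": 0,"hand": 0},{"dx": 0.02,"dy": 0.08,"dz": 0.45,"ax": -0.04,"ay": 0,"az": 0,"hand": 0}])

```text
clock: 47.02
tool_pos: [0.4499, 0.3961, 0.1038]
eef_rot: [1.0, 0.002, 0.0, 0.0]
contact_force: [-0.1, 0.4, -0.3]
opening: 0.006
```

```bash
python3 go.py .4512 .3948 .099 0
```

```text
t 47.02 pos [0.4499 0.3961 0.1038] yaw 0.21 tilt [ 1.e-03 -3.e-04 -1.e+00] F [-0.1  0.4 -0.3] open mm 0.6
d [0.022 0.023 0.08 ] a [ 0.003 -0.009  0.034]
```

Call:
servo_tool(deltas=[{"dx": 0,"dy": 0.01,"dz": 0.06,"ax": 0,"ay": 0,"az": 0,"hand": 0},{"dx": 0,"dy": 0.01,"dz": 0.08,"ax": 0,"ay": 0,"az": 0,"hand": 0},{"dx": 0,"dy": 0.01,"dz": 0.1,"ax": 0,"ay": 0,"az": 0,"hand": 0},{"dx": 0,"dy": 0.01,"dz": 0.11,"ax": 0,"ay": 0,"az": 0,"hand": 0},{"dx": 0,"dy": 0.01,"dz": 0.11,"ax": 0,"ay": 0,"az": 0,"hand": 0}])

```text
clock: 47.65
tool_pos: [0.451, 0.3955, 0.0996]
eef_rot: [1.0, 0.001, 0.002, -0.0]
contact_force: [-1.5, -3.7, 17.8]
opening: 0.004
```

```bash
python3 go.py .4512 .3948 .099 0
```

```text
t 47.65 pos [0.451  0.3955 0.0996] yaw 0.17 tilt [ 3.7e-03  3.0e-04 -1.0e+00] F [-1.5 -3.7 17.8] open mm 0.4
d [0.003 0.011 0.01 ] a [-0.003 -0.036  0.028]
```

Call:
servo_tool(deltas=[{"dx": 0,"dy": 0,"dz": 0.03,"ax": 0,"ay": 0,"az": 0,"hand": 0},{"dx": 0,"dy": 0,"dz": 0.03,"ax": 0,"ay": 0,"az": 0,"hand": 0},{"dx": 0,"dy": 0,"dz": 0.03,"ax": 0,"ay": 0,"az": 0,"hand": 0}])

```text
clock: 48.02
tool_pos: [0.4516, 0.3956, 0.0994]
eef_rot: [1.0, 0.001, 0.003, -0.0]
contact_force: [-3.6, -4.8, 28.9]
opening: -0.001
```

```bash
python3 go.py .485 -.2725 .2 0
```

```text
t 48.02 pos [0.4516 0.3956 0.0994] yaw 0.15 tilt [ 0.0053  0.001  -1.    ] F [-3.6 -4.8 28.9] open mm -0.1
d [ 0.536 11.135 -1.685] a [-0.009 -0.051  0.025]
```

Call:
servo_tool(deltas=[{"dx": 0,"dy": 0,"dz": -0.3,"ax": 0,"ay": 0,"az": 0,"hand": 0},{"dx": 0,"dy": 0,"dz": -1.2,"ax": 0,"ay": 0,"az": 0,"hand": 0},{"dx": 0,"dy": 0,"dz": -2.2,"ax": 0,"ay": 0,"az": 0,"hand": 0},{"dx": 0.8,"dy": 0.9,"dz": -2.6,"ax": 0,"ay": 0,"az": 0,"hand": 0},{"dx": 1.6,"dy": 1.8,"dz": -2.6,"ax": 0,"ay": 0,"az": 0,"hand": 0},{"dx": 2.2,"dy": 2.8,"dz": -2.6,"ax": 0,"ay": 0,"az": 0,"hand": 0},{"dx": 2.4,"dy": 3.8,"dz": -2.6,"ax": 0,"ay": 0,"az": 0,"hand": 0},{"dx": 2.4,"dy": 4.8,"dz": -2.6,"ax": 0,"ay": 0,"az": 0,"hand": 0},{"dx": 2.4,"dy": 5.4,"dz": -2.6,"ax": 0,"ay": 0,"az": 0,"hand": 0},{"dx": 2.4,"dy": 5.4,"dz": -2.6,"ax": 0,"ay": 0,"az": 0,"hand": 0}])

```text
clock: 49.28
tool_pos: [0.5951, 0.064, 0.2514]
eef_rot: [1.0, -0.004, 0.0, 0.003]
contact_force: [-0.1, 0.1, 0.8]
opening: 0.007
```

```bash
python3 ov.py 17; python3 -c "
import numpy as np,cv2
cv2.imwrite('pics/top17.png',np.load('top17.npz')['p'][...,::-1])"
```

```text
(no output)
```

View pics/ov17.png

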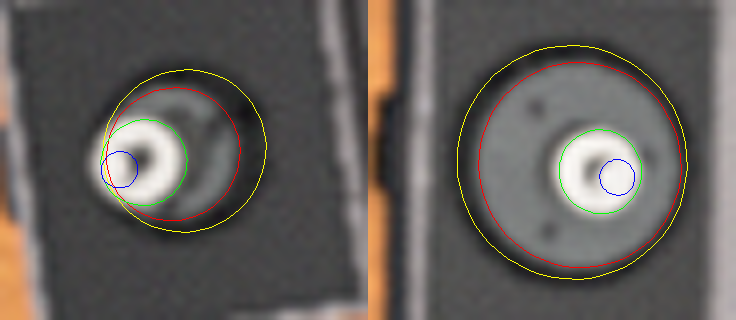

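View pics/top17.png

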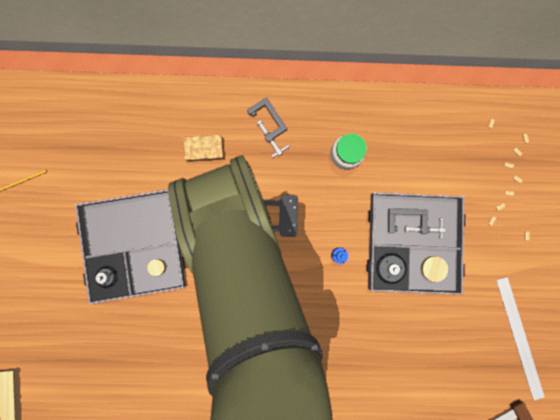

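```bash
python3 -c "
from plant import r
print(r.finish_job(), r.get_state()['clock'])"
```

```text
the job is handed in; nothing more can be done
the job is handed in; nothing more can be done
```

Both kits are made up and the job is handed in, at about 49 s of the 136 s allowed.

- **Large case:** the large saw is pressed home, the large round patch lies flat in the small bay, and the G-clamp lies flat in the long bay. I took the clamp at top-view pixel (305,195), which was the one nearest the base.
- **Small case:** the small dark saw is pressed home and the small round patch lies flat in its bay. The long bay is empty.
- **Left alone:** I did not handle the blue saw, the other clamp, the square patch, the glue tub or the sanding block. In the last pictures they are where they started; the square patch is hidden by the arm in the final one, but it was in place in the side view just before.

**Last checks**
- **Large saw:** upright, cup about 8.3 mm above the foam (8 mm expected). I re-pressed it with 25 N because it had been pulled up slightly at its first release.
- **Small saw:** it was leaning about 9° after its first release, probably dragged by the opening fingers. I regripped it, straightened it and pressed it again. A fingertip press on its shank then stopped hard at 29 N, with the shank top at z 0.0744 against 0.074 expected. The last picture shows it upright.
- **Patches:** their tops measured about z 0.0245, against 0.024 expected.

**Disagreement:** top-camera depth alone put the small saw's cup about 1 mm higher above the foam than it should be. The hard stop contradicts that, so I took it as depth noise.

**Misstep:** the first try at the large patch failed because a straight-down grip was out of reach there. I picked it up with an 8° tilt and laid it down with the same tilt.

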